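# Click the shaker's control board onto its four snap posts

## Task

Fit the green control board into the open control box of the tube shaker: lay it over the four white snap posts with its green terminal strip towards the box's rear wall, then press it down evenly, one short end and then the other, until all four posts have clicked through and the board lies flush on their shoulders. The deck under the posts is rubber-mounted and gives under your hand, so go by feel; bear down gently, since the solder joints crack at about 28 newtons, do not tip the board steeply on its posts, and leave the bottle, tin, tweezers and tape beside the job where they are.

Things in the scene. Friction and masses are not known exactly. Their poses are not given: they have to be found in the camera images.
- board_grip (a point): centre of the black finned heat sink in the middle of the loose green control board, where to hold it: 34 mm (x) by 44 mm (y), 30 mm tall, this point half-way up, 15 mm above the board's top face. Grip across its 44 mm, along y. Axes are the board's: x from the two blue capacitors (17 mm tall, at x = -30) to the green terminal strip (13 mm tall, at x = +36), y along the board, z up
- push_l (a point): bare spot on the board's top face in the middle of the short end at +y (board x = 0, y = +48 mm), the middle of an end, fit for pushing both its posts at once; bare for 20 mm in x and 14 mm in y either way. The board is 90 mm (x) by 140 mm (y), 3 mm thick, about 0.16 kg, and at first lies flat on the blue mat (3 mm thick). A strip 32 mm wide along y, from the heat sink to both ends, is bare
- push_r (a point): the like spot at the other short end (board x = 0, y = -48 mm)
- hole_fl (a point): centre, at the underside, of the board's 10 mm hole at x = -35, y = +60 mm (gold rim); the underside is 18 mm below board_grip and 3 mm below push_l
- hole_fr (a point): the same, hole at x = -35, y = -60 mm
- hole_bl (a point): the same, hole at x = +35, y = +60 mm (terminal strip side)
- hole_br (a point): the same, hole at x = +35, y = -60 mm (terminal strip side)
- housing: open control box of a tube shaker, fixed: 126 mm (x) by 176 mm (y), walls 3 mm thick, 48 mm high, light grey, dark front panel (dial, switch) at -x; origin at the centre of its underside, x to its rear wall (mains inlet), z up. In it a grey metal deck (top 21 mm above the underside) rides on four soft rubber bobbins and sinks under load by up to 14 mm, 1 mm for each 2 N beyond the first 2 N
- seat_fl (a point): snap post for hole_fl on the deck, at x = -35, y = +60 mm in the box: centre of the top of its shoulder (13 mm wide, 29 mm above the box's underside while the deck is not pressed), on which the board ends. Above it rises a pointed core 6.4 mm thick and 12.5 mm high with two springy prongs, 15 mm over their barbs. A board laid on the posts first rests on the prongs, 9 mm above the shoulders
- seat_fr (a point): the same for hole_fr, at x = -35, y = -60 mm. How a post clicks: from its rest on the prongs the board goes down 4 mm against a growing force, 7 to 12 N a post (14 to 23 N for both posts of an end pushed together, which may click one just after the other; over 30 N for all four), then it gives way (the click)
- seat_bl (a point): the same for hole_bl, at x = +35, y = +60 mm. At the click the deck springs back up, so the force on the hand drops at once by 5 N or more; the board goes down 5 mm more against little, meets the shoulder, and the barbs spring out above it and hold it. One end can be clicked home while the other still rides on its prongs, about 9 mm above the shoulders
- seat_br (a point): the same for hole_br, at x = +35, y = -60 mm
- cleaner: small amber bottle with a white cap, 41 mm wide, 82 mm tall, origin at its underside; a bystander
- screw_tin: flat closed grey metal tin, 54 by 83 by 19 mm, origin at its underside; a bystander
- tweezers: steel tweezers, 120 mm long, 8 mm high, lying on the mat; a bystander
- tape: roll of pale tape, 77 mm across, 16 mm high, lying flat, origin at its underside; a bystander

How it is judged:
By the outcome, as a careful person would: the job done as asked, in the order asked, and still so for the second after the job is handed in, with the robot touching nothing.
It also fails if it takes over 72 s, if anything falls off the work surface, if the arm or the gripper's body presses on something with over 40 N, if the wrist force passes 120 N, or if a joint passes its speed limit or range.

## Robot

A 6-joint arm with a two-finger parallel gripper is mounted at the origin on a cart in front of the work surface, level with it; the furniture and walls round the work are solid. World frame = base frame: x ahead of the robot, y to its left, z up, the work surface at z = 0. Lengths are in m, angles in rad, forces in N, time in s.
With the tool pointing down it reaches from about 0.375 to 0.925 m from the base axis. Payload 5.7 kg.
Tool frame: the origin (TCP) lies at the very end of the fingers, on their centre line; the grasp point (between the pads) lies 19 mm behind it; z points along the fingers, y is the line along which they close (so a half turn about z gives the same grasp; the last joint's range is limited). The gripper opens to 88 mm and grips with 3 to 60 N. Pads are 20 mm wide; open, the fingers measure 115 mm over their backs; the gripper's body (75 mm by 178 mm) begins 61 mm behind the grasp point.
Start: joints at [-1.417, 0.359, 1.51, -0, 1.272, -0.115], TCP at [0.159, -0.578, 0.223] pointing down, gripper open.
Joint ranges: [-2.97, 2.97], [-1.01, 2.36], [0.21, 2.38], [-0.96, 4.11], [0.2, 2.71], [-2.98, 2.98]. Speed limits (rad/s): [2.39, 2.39, 3.14, 3.14, 3.14, 3.14].

## Interface

Orientations are given as a 3x3 rotation matrix whose columns are the frame's x, y, z axes.
In Python, from rig import robot gives the robot as it stands.
- The arm moves only by the tool drive_tool, never from a script. Its argument "series" is a list of rows, each an object of numbers: "tx", "ty", "tz": the shift along the tool's x, y, z in m; "turn": the turn about the tool's z in degrees; "hand": the finger opening in m, from 0 to 0.0878. A call has 1 to 20 rows; each row shifts and turns the commanded pose from where the row before left it, along the tool's axes as they then stand; what a row does not reach is not made up. A row lasts 1/12 s, in which the tool goes at most 41.7 mm and 7.16 degrees, less where a joint would pass 70% of its speed; a pose out of reach is approached as far as the arm can. A call with a gripper value outside its range is refused whole. The fingers move at their own pace and stop on an object; the grip force is fixed at half the most. Time passes only in rows, so rows that do not move let the fingers close. It gives the time, the measured TCP pose, the force, the opening and the grip force at its end, in the units of the state.
- robot.get_state(): the state, without advancing time (a new reading comes with each control period).
- robot.read_camera(name): name is "scene" or "top"; returns (picture, depth): 400x640x3 uint8, red, green, blue; 400x640 float32, m along the optical axis (not along the pixel's ray), 0 where there is no reading.
- robot.camera_model(name): a dict with "vfov" (degrees; the focal length in pixels is half the picture's height over the tangent of half this angle, whatever the lens; pixels are square), "cx", "cy" (the principal point, pixels), "k1" (the pictures are not rectified: a ray, as slopes to the right and down, at radius r is drawn at 1 + k1 r^2 times it, then the intrinsics apply), "rvec" (rotation vector, rad) and "tvec" (3), from world to camera coordinates, as OpenCV has them. Camera axes: x right, y down, z forward; pixel columns grow to the right and rows downward; lengths in m; the calibration is good to about 2 mm. A picture is of the moment at which its call begins. camera_model takes no time and is no camera call.
- robot.close_job(): hands the job in; it is judged then, once.
The state is a dict: "t": time; "qpos": joint angles; "joint_vel": joint speeds; "joint_torque": joint torques, N m; "tool_pos": TCP position; "tcp_rot": TCP orientation; "force": force on the tool from outside, world axes, zero at the start; "wrist_torque": the same for the moment, N m; "gripper_width": finger opening in m; "finger_force": force on a finger pad.
Only numpy, scipy, OpenCV 4.12 (cv2) and the standard library are available. Lean on these libraries where they do the work, as an engineer would, in place of code of your own. Each camera call takes 0.05 s, during which the arm holds its last target. There are 200 camera calls.

## Working session

There is one attempt and no reset: what is moved stays moved. The work goes in short steps, Python scripts to look and compute and a tool call to move; the robot and the scene stay as the last step left them, time stands still between calls to the robot, and variables do not carry over. Pictures are saved under pics/ and viewed, at most 10 in all, crops included, and the job is handed in when it is done.

Besides the shell and the picture viewer there is one more tool, called after "Call:" as a command line: name --argument value ..., lists and objects as JSON in quotes. drive_tool: Moves the arm, as the interface text tells. Its arguments: {"type":"object","properties":{"series":{"type":"array"}},"required":["series"]}

```bash
mkdir -p pics; ls; cat > h.py <<'E'
import numpy as np, cv2
from rig import robot
def snap(n):
    im,d=robot.read_camera(n); np.savez(f'pics/{n}.npz',im=im,d=d)
    return im,d
def pts(n,uv,z=None,depth=None):
    """pixels -> world points, on plane z or by depth"""
    m=robot.camera_model(n); uv=np.asarray(uv,float).reshape(-1,2)
    f=200/np.tan(np.radians(m['vfov'])/2)
    p=(uv-[m['cx'],m['cy']])/f; q=p.copy()
    for _ in range(20): q=p/(1+m['k1']*(q**2).sum(1,keepdims=True))
    R=cv2.Rodrigues(np.array(m['rvec'],float))[0]; t=np.array(m['tvec'],float).ravel()
    r=np.c_[q,np.ones(len(q))]; c=-R.T@t; w=r@R
    s=np.asarray(depth).reshape(-1,1) if depth is not None else ((z-c[2])/w[:,2])[:,None]
    return c+s*w
def proj(n,P):
    m=robot.camera_model(n); f=200/np.tan(np.radians(m['vfov'])/2)
    R=cv2.Rodrigues(np.array(m['rvec'],float))[0]; t=np.array(m['tvec'],float).ravel()
    c=np.atleast_2d(P)@R.T+t; q=c[:,:2]/c[:,2:]
    return q*(1+m['k1']*(q**2).sum(1,keepdims=True))*f+[m['cx'],m['cy']]
E
python3 - <<'E'
from h import *
for n in ('scene','top'):
    im,d=snap(n); cv2.imwrite(f'pics/{n}0.png',im[:,:,::-1]); print(robot.camera_model(n))
print(robot.get_state())
E
```

```text
pics
{'vfov': 48.299052854558084, 'cx': 321.56770091414614, 'cy': 204.7580263067993, 'k1': -0.09760883121111541, 'rvec': array([ 1.25825783, -2.13699921,  1.06377885]), 'tvec': array([0.2499551 , 0.35144767, 1.1556963 ])}
{'vfov': 46.43099352188341, 'cx': 316.02313700897145, 'cy': 199.96465401908316, 'k1': -0.042951735260378224, 'rvec': array([ 2.09556172, -2.14343973,  0.16475767]), 'tvec': array([0.01063156, 0.5308047 , 1.32134091])}
{'t': 0.1, 'qpos': array([-1.41707762e+00,  3.59402691e-01,  1.51133212e+00,  7.52301311e-06,
        1.27250866e+00, -1.15078756e-01]), 'joint_vel': array([-7.84015500e-05, -1.72576304e-03, -3.67328834e-03,  1.36095871e-04,
        9.67577987e-04,  1.02828063e-03]), 'joint_torque': array([ 3.04700516e-04, -5.16357458e+01, -2.71406311e+01,  6.76357211e-02,
        2.76848779e-02, -2.64316066e-05]), 'tool_pos': array([ 0.15925355, -0.57782405,  0.22190868]), 'tcp_rot': array([[ 9.64091566e-01,  2.65569938e-01, -2.45657104e-04],
       [ 2.65569978e-01, -9.64090204e-01,  1.63245151e-03],
       [ 1.96694438e-04, -1.63907188e-03, -9.99998637e-01]]), 'force': array([-0.3151454 , -0.18551957,  0.36719607]), 'wrist_torque': array([0.01946575, 0.04728134, 0.06731993]), 'finger_force': 0.0, 'gripper_width': 0.0872991857917199}
```

View pics/top0.png

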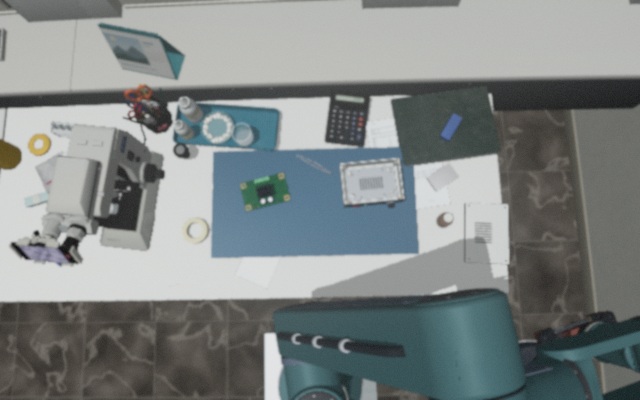

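View pics/scene0.png

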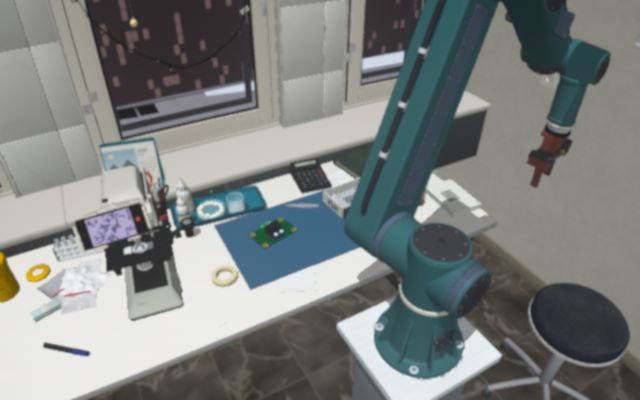

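The top view shows the board at about (265,190) with its heat sink in the middle, the box at (372,183), the tweezers at (313,163), the tape at (195,230) and the bottle at (445,219). In the scene view the box is mostly hidden by the arm. I'll zoom in on the top view.

```bash
python3 - <<'E'
from h import *
z=np.load('pics/top.npz'); im,d=z['im'],z['d']
a=cv2.resize(im[140:240,225:425],None,fx=4,fy=4,interpolation=cv2.INTER_CUBIC)
cv2.imwrite('pics/c1.png',a[:,:,::-1])
z=np.load('pics/top.npz');m=(d>0)
ys,xs=np.mgrid[0:400,0:640]
P=pts('top',np.c_[xs.ravel(),ys.ravel()],depth=d.ravel()).reshape(400,640,3)
for u,v in [(230,220),(265,190),(245,193),(285,185),(372,183),(342,183),(372,162),(360,190),(404,183)]: print(u,v,P[v,u].round(4))
E
```

```text
230 220 [0.4834 0.2606 0.0044]
265 190 [0.5673 0.1506 0.0333]
245 193 [0.5646 0.2149 0.0083]
285 185 [0.5862 0.0927 0.0091]
372 183 [ 0.5827 -0.1698  0.0232]
342 183 [ 0.5814 -0.0793  0.0395]
372 162 [ 0.6441 -0.1712  0.0365]
360 190 [ 0.562  -0.133   0.0241]
404 183 [ 5.852e-01 -2.697e-01 -1.000e-04]
```

View pics/c1.png

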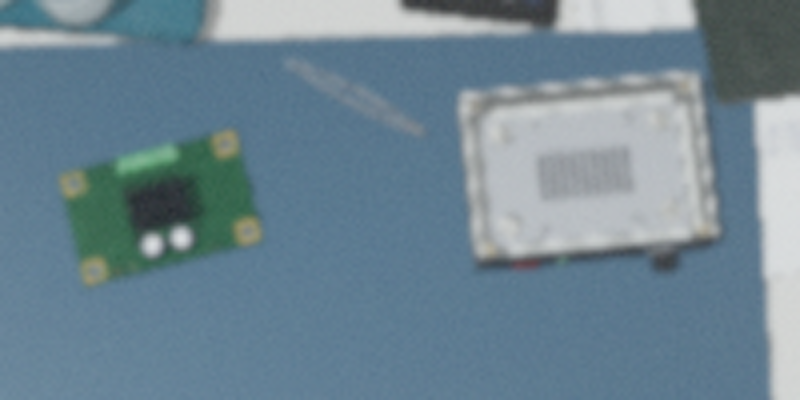

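The crop shows the board's terminal strip at crop (147,158), towards the rear. The gold hole rims are at about (74,184), (226,144), (248,232) and (94,271). The box rim spans (460,95) to (718,240), and the posts show faintly at its inner corners. I'll average several frames and measure.

```bash
python3 - <<'E'
from h import *
fr=[robot.read_camera('top') for _ in range(10)]
im=np.mean([f[0].astype(float) for f in fr],0); d=np.median([f[1] for f in fr],0)
np.savez('pics/avg.npz',im=im,d=d)
R=cv2.Rodrigues(robot.camera_model('top')['rvec'])[0]; print('cam',-R.T@robot.camera_model('top')['tvec'])
hsv=cv2.cvtColor((im).astype(np.float32)/255,cv2.COLOR_RGB2HSV); H,S,V=cv2.split(hsv)
# gold
g=((im[...,0]-im[...,2])>25).astype(np.uint8); g[:165]=0;g[220:]=0;g[:,:232]=0;g[:,295:]=0
n,l,st,c=cv2.connectedComponentsWithStats(g)
C=[]
for i in range(1,n):
    if st[i,4]>4:
        m=l==i; w=np.where(cv2.dilate(m.astype(np.uint8),np.ones((3,3)))>0,np.clip(im[...,0]-im[...,2],0,None),0)
        ys,xs=np.nonzero(w); ww=w[ys,xs]; C.append([(xs*ww).sum()/ww.sum(),(ys*ww).sum()/ww.sum()]); print(st[i,4],np.round(C[-1],2))
P=pts('top',C,z=.006)[:,:2]; print(P.round(4))
print('dists',sorted(np.round([np.linalg.norm(a-b) for k,a in enumerate(P) for b in P[k+1:]],4)), P.mean(0))
# box: non-blue region
b=((im[...,2]-im[...,0])<15).astype(np.uint8); 
# height map
ys,xs=np.mgrid[0:400,0:640]
W=pts('top',np.c_[xs.ravel(),ys.ravel()],depth=d.ravel()).reshape(400,640,3)
m=(W[...,2]>.04)&(xs>330)&(xs<412)&(ys>150)&(ys<215)
print('rim pix',m.sum(), cv2.minAreaRect(W[m][:,:2].astype(np.float32)))
a=cv2.resize(im[152:212,332:412],None,fx=9,fy=9,interpolation=cv2.INTER_CUBIC)
a=np.clip((a-90)*1.6,0,255)
hm=cv2.resize(np.clip(W[152:212,332:412,2]*4500,0,255),None,fx=9,fy=9,interpolation=cv2.INTER_NEAREST)
cv2.imwrite('pics/c2.png',a[:,:,::-1])
E
```

```text
cam [ 0.29079804 -0.02741117  1.39373368]
8 [280.51 174.33]
8 [280.72 177.32]
21 [286.11 197.06]
6 [248.43 205.52]
[[0.6205 0.1065]
 [0.6111 0.1059]
 [0.5494 0.0899]
 [0.5261 0.2046]]
dists [np.float64(0.0094), np.float64(0.0638), np.float64(0.073), np.float64(0.117), np.float64(0.1303), np.float64(0.1362)] [0.57680301 0.1267154 ]
rim pix 387 ((0.5839532613754272, -0.1660601794719696), (0.12630978226661682, 0.17339371144771576), 4.139779090881348)[ WARN:0@8.503] global loadsave.cpp:1063 imwrite_ Unsupported depth image for selected encoder is fallbacked to CV_8U.
```

View pics/c2.png

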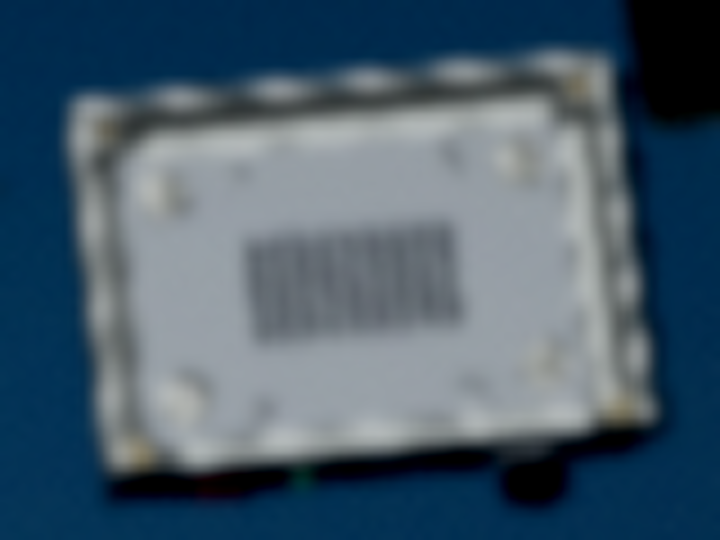

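The box crop shows four white posts at crop (157,190), (518,160), (545,365) and (183,398), the grille at (355,283) and a clear rim. Next I'll fit the edges to subpixel accuracy.

```bash
cat > m1.py <<'E'
from h import *
im=np.load('pics/avg.npz')['im'].astype(np.float32)
RB=im[...,0]-im[...,2]; G=im[...,1]-(im[...,0]+im[...,2])/2; L=im.mean(2)
def rep(n,P):
    c=P.mean(0); y=(P[0]+P[3]-P[1]-P[2]) ; x=(P[0]+P[1]-P[2]-P[3])
    print(n,'c',c.round(4),'len x',np.linalg.norm(x[:2]/2).round(4),'y',np.linalg.norm(y[:2]/2).round(4),
     'yaw from x',np.degrees(np.arctan2(x[1],x[0])).round(2),'from y',np.degrees(np.arctan2(-y[0],y[1])).round(2))
# corners order: bl(+x+y), br(+x-y), fr(-x-y), fl(-x+y)
def cen(w,c,r):
    for _ in range(5):
        ys,xs=np.mgrid[0:400,0:640]; k=w*(np.hypot(xs-c[0],ys-c[1])<r); c=np.array([(xs*k).sum(),(ys*k).sum()])/k.sum()
    return c
gold=np.clip(RB-2,0,None)
C=np.array([cen(gold,c,4.5) for c in [(243.5,186),(281.5,176),(287,198),(248.5,207.75)]]); print(C.round(2).tolist())
rep('holes',pts('top',C,z=.006))
for c in C: print('col',im[int(round(c[1])),int(round(c[0]))].round())
def sub(p):  # posts: bright white above deck
    x,y=np.int32(np.round(p)); w=np.clip(L-np.median(L[y-7:y+8,x-7:x+8])-6,0,None); return cen(w,p,3.5)
Q=np.array([sub((332+a/9,152+b/9)) for a,b in [(157,190),(518,160),(545,365),(183,398)]]); print(Q.round(2).tolist())
for z in (.032,.038,.0445): rep('posts z%.3f'%z,pts('top',Q,z=z))
# edges by steepest gradient of a channel, sampled across a nominal line
def edge(ch,a,b,z,half=4,t0=.12):
    a,b=np.array(a,float),np.array(b,float); n=np.array([-(b-a)[1],(b-a)[0]]); n/=np.linalg.norm(n)
    s=np.arange(-half,half+.01,.1); out=[]
    for t in np.linspace(t0,1-t0,60):
        p=a+t*(b-a)+s[:,None]*n
        v=cv2.remap(ch,p[:,0].astype(np.float32)[None],p[:,1].astype(np.float32)[None],cv2.INTER_CUBIC)[0]
        g=np.abs(np.gradient(cv2.GaussianBlur(v[None],(0,0),5)[0])); k=np.argmax(g); out.append(p[k])
    P=pts('top',out,z=z)[:,:2].astype(np.float32)
    vx,vy,x,y=cv2.fitLine(P,cv2.DIST_HUBER,0,.0005,.001).ravel()
    r=(P-[x,y])@[-vy,vx]; return np.array([vx,vy,x,y]),r.std()
def inter(l,m):
    t=np.linalg.solve(np.c_[l[:2],-m[:2]],m[2:]-l[2:]); return l[2:]+t[0]*l[:2]
def box(cs,chs,zs,name,**k):
    E=[edge(chs[i],cs[i],cs[(i+1)%4],zs[i],**k) for i in range(4)]; l=[e[0] for e in E]
    print('resid mm',[round(e[1]*1e3,2) for e in E],'deg',[round(np.degrees(np.arctan2(e[0][1],e[0][0]))%90,2) for e in E])
    rep(name,np.array([inter(l[3],l[0]),inter(l[0],l[1]),inter(l[1],l[2]),inter(l[2],l[3])]))
k=lambda a,b:(332+a/9,152+b/9)
box([k(68,100),k(608,52),k(655,415),k(108,470)],[RB]*4,[.051,.051,.051,.003],'box base-left',half=2.5)
box([k(68,100),k(608,52),k(655,415),k(108,470)],[RB,RB,L,RB],[.051,.051,.051,.003],'box L-front',half=2.5)
q=lambda a,b:(225+a/4,140+b/4)
box([q(60,172),q(240,130),q(263,243),q(85,287)],[im[...,2]]*4,[.006]*4,'board',half=2.5)
g=cen(np.clip(150-L,0,None)*(L<150),k(355,283),9); print('grille',pts('top',g,z=.024).round(4))
hs=cen(np.clip(60-L,0,None),q(163,200),8); print('sink',pts('top',hs,z=.036).round(4),hs)
E
python3 m1.py
```

```text
[[242.93, 185.98], [280.74, 175.85], [286.11, 197.06], [248.33, 206.74]]
holes c [0.5687 0.1556 0.006 ] len x 0.0675 y 0.1188 yaw from x 14.02 from y 13.55
col [128. 137. 131.]
col [130. 135. 127.]
col [133. 136. 125.]
col [128. 138. 135.]
[[348.24, 171.62], [387.4, 169.0], [393.78, 197.36], [350.99, 196.06]]
posts z0.032 c [ 0.5796 -0.1632  0.032 ] len x 0.0813 y 0.122 yaw from x 7.22 from y -0.46
posts z0.038 c [ 0.5783 -0.1626  0.038 ] len x 0.081 y 0.1214 yaw from x 7.22 from y -0.46
posts z0.044 c [ 0.577  -0.1619  0.0445] len x 0.0806 y 0.1209 yaw from x 7.22 from y -0.46
resid mm [np.float32(0.68), np.float32(0.44), np.float32(1.44), np.float32(0.31)] deg [np.float32(4.16), np.float32(3.96), np.float32(4.22), np.float32(4.08)]
box base-left c [ 0.5831 -0.1675] len x 0.1313 y 0.1815 yaw from x 4.02 from y 4.19
resid mm [np.float32(0.68), np.float32(0.44), np.float32(0.45), np.float32(0.31)] deg [np.float32(4.16), np.float32(3.96), np.float32(4.2), np.float32(4.08)]
box L-front c [ 0.5847 -0.1673] len x 0.1281 y 0.1815 yaw from x 4.02 from y 4.18
resid mm [np.float32(3.76), np.float32(0.74), np.float32(0.43), np.float32(0.7)] deg [np.float32(13.41), np.float32(15.06), np.float32(13.69), np.float32(13.08)]
board c [0.5678 0.1547] len x 0.0882 y 0.1398 yaw from x 14.07 from y 13.55
grille [[nan nan nan]]
sink [[0.5641 0.1495 0.036 ]] [265.22741121 190.87364013]m1.py:11: RuntimeWarning: invalid value encountered in divide
  ys,xs=np.mgrid[0:400,0:640]; k=w*(np.hypot(xs-c[0],ys-c[1])<r); c=np.array([(xs*k).sum(),(ys*k).sum()])/k.sum()
```

```bash
cat > m2.py <<'E'
exec(open('m1.py').read().split("gold=")[0])
def cen(w,c,r):
    ys,xs=np.mgrid[0:400,0:640]
    for _ in range(5):
        k=w*(np.hypot(xs-c[0],ys-c[1])<r); c=np.array([(xs*k).sum(),(ys*k).sum()])/k.sum()
    return c
top=cv2.GaussianBlur(L,(0,0),.7)-cv2.medianBlur(np.uint8(np.clip(L,0,255)),11).astype(np.float32)
K=[((a+.5)/9-.5+332,(b+.5)/9-.5+152) for a,b in [(157,190),(518,160),(545,365),(183,398)]]
Q=np.array([cen(np.clip(top-3,0,None),p,2.6) for p in K]); print(Q.round(2).tolist(), np.round(K,2).tolist())
for z in (.035,.042): rep('posts',pts('top',Q,z=z)); print(pts('top',Q,z=z)[:,:2].round(4).tolist())
D=np.median(L[165:200,350:390]); 
m=((L<D-12)*1.0); w=np.clip(D-8-L,0,None); w[:174]=0;w[193:]=0;w[:,:356]=0;w[:,386:]=0
ys,xs=np.mgrid[0:400,0:640]; g=[(xs*w).sum()/w.sum(),(ys*w).sum()/w.sum()]; print('grille',g,pts('top',g,z=.024).round(4))
c=np.array([.5845,-.1673]);a=np.radians(4.1);R=np.array([[np.cos(a),-np.sin(a)],[np.sin(a),np.cos(a)]])
X=np.array([[35,60],[35,-60],[-35,-60],[-35,60]])/1e3@R.T+c
print('expected posts',X.round(4).tolist(),proj('top',np.c_[X,[.04]*4]).round(2).tolist())
E
python3 m2.py
```

```text
[[347.64, 171.29], [387.04, 165.93], [nan, nan], [350.48, 196.33]] [[349.0, 172.67], [389.11, 169.33], [392.11, 192.11], [351.89, 195.78]]
posts c [nan nan nan] len x nan y nan yaw from x nan from y nan
[[0.6178, -0.0974], [0.6312, -0.2157], [nan, nan], [0.5414, -0.1033]]
posts c [nan nan nan] len x nan y nan yaw from x nan from y nan
[[0.6161, -0.0971], [0.6295, -0.2148], [nan, nan], [0.5402, -0.103]]
grille [np.float64(370.807588054043), np.float64(182.79103676420868)] [[ 0.5832 -0.1662  0.024 ]]
expected posts [[0.6151, -0.105], [0.6237, -0.2246], [0.5539, -0.2296], [0.5453, -0.11]] [[350.27, 171.69], [390.36, 167.89], [393.22, 190.84], [352.76, 194.68]]m2.py:5: RuntimeWarning: invalid value encountered in divide
  k=w*(np.hypot(xs-c[0],ys-c[1])<r); c=np.array([(xs*k).sum(),(ys*k).sum()])/k.sum()
```

```bash
cat >> h.py <<'E'
def go(x,y,z,yaw=None):
    """tool-frame shift (mm) and turn (deg) from here to world target; yaw = angle of tool x"""
    s=robot.get_state(); R=s['tcp_rot']; a=np.degrees(np.arctan2(R[1,0],R[0,0]))
    d=R.T@(np.array([x,y,z])-s['tool_pos'])
    print('t',round(s['t'],2),'pos mm',(s['tool_pos']*1e3).round(2),'yaw',a.round(2),'F',s['force'].round(2),'shift mm',(d*1e3).round(2),'turn',None if yaw is None else round(a-yaw,2))
E
python3 -c "
from h import *
go(.5685,.1555,.1,13.7)"
```

```text
t 0.6 pos mm [ 159.34 -578.42  222.62] yaw 15.4 F [-0.93  0.28  0.45] shift mm [ 589.36 -598.89  122.71] turn 1.7
```

Call:
drive_tool --series '[{"tx": 0.029, "ty": -0.0295}, {"tx": 0.029, "ty": -0.0295}, {"tx": 0.029, "ty": -0.0295}, {"tx": 0.029, "ty": -0.0295}, {"tx": 0.029, "ty": -0.0295}, {"tx": 0.029, "ty": -0.0295}, {"tx": 0.029, "ty": -0.0295}, {"tx": 0.029, "ty": -0.0295}, {"tx": 0.029, "ty": -0.0295}, {"tx": 0.029, "ty": -0.0295}, {"tx": 0.029, "ty": -0.0295}, {"tx": 0.029, "ty": -0.0295}, {"tx": 0.029, "ty": -0.0295}, {"tx": 0.029, "ty": -0.0295}, {"tx": 0.029, "ty": -0.0295}, {"tx": 0.029, "ty": -0.0295}, {"tx": 0.029, "ty": -0.0295}, {"tx": 0.029, "ty": -0.0295}, {"turn": 1.7}, {}]'

```text
validation failed for argument at $.se...
```

```bash
python3 - <<'E'
from h import *
go(.5685,.1555,.1,13.7)
fr=[robot.read_camera('scene') for _ in range(8)]
im=np.mean([f[0].astype(float) for f in fr],0); d=np.median([f[1] for f in fr],0)
np.savez('pics/savg.npz',im=im,d=d)
c=proj('scene',[[.584,-.167,.04],[.568,.155,.01]]).round(1); print(c)
u,v=np.int32(c[0]); a=im[v-45:v+45,u-60:u+60]
a=np.clip((cv2.resize(a,None,fx=6,fy=6,interpolation=cv2.INTER_CUBIC)-40)*1.2,0,255).astype(np.uint8)
print(u-60,v-45); cv2.imwrite('pics/s1.png',a[:,:,::-1])
E
```

```text
t 0.6 pos mm [ 159.34 -578.42  222.62] yaw 15.4 F [-0.93  0.28  0.45] shift mm [ 589.36 -598.89  122.71] turn 1.7
[[352.2 193.5]
 [272.5 230.4]]
292 148
```

View pics/s1.png

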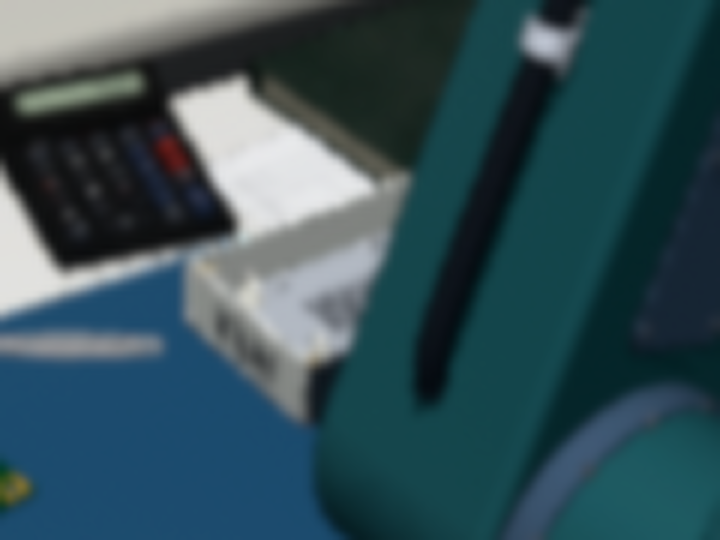

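The move was refused, probably because of the empty row, so the arm still hides part of the box. The two left posts show at crop (252,290) and (315,350). I'll resend the move with complete rows.

Call:
drive_tool --series '[{"tx": 0.029, "ty": -0.0295, "tz": 0, "turn": 0, "hand": 0.0878}, {"tx": 0.029, "ty": -0.0295, "tz": 0, "turn": 0, "hand": 0.0878}, {"tx": 0.029, "ty": -0.0295, "tz": 0, "turn": 0, "hand": 0.0878}, {"tx": 0.029, "ty": -0.0295, "tz": 0, "turn": 0, "hand": 0.0878}, {"tx": 0.029, "ty": -0.0295, "tz": 0, "turn": 0, "hand": 0.0878}, {"tx": 0.029, "ty": -0.0295, "tz": 0, "turn": 0, "hand": 0.0878}, {"tx": 0.029, "ty": -0.0295, "tz": 0, "turn": 0, "hand": 0.0878}, {"tx": 0.029, "ty": -0.0295, "tz": 0, "turn": 0, "hand": 0.0878}, {"tx": 0.029, "ty": -0.0295, "tz": 0, "turn": 0, "hand": 0.0878}, {"tx": 0.029, "ty": -0.0295, "tz": 0, "turn": 0, "hand": 0.0878}, {"tx": 0.029, "ty": -0.0295, "tz": 0, "turn": 0, "hand": 0.0878}, {"tx": 0.029, "ty": -0.0295, "tz": 0, "turn": 0, "hand": 0.0878}, {"tx": 0.029, "ty": -0.0295, "tz": 0, "turn": 0, "hand": 0.0878}, {"tx": 0.029, "ty": -0.0295, "tz": 0, "turn": 0, "hand": 0.0878}, {"tx": 0.029, "ty": -0.0295, "tz": 0, "turn": 0, "hand": 0.0878}, {"tx": 0.029, "ty": -0.0295, "tz": 0, "turn": 0, "hand": 0.0878}, {"tx": 0.029, "ty": -0.0295, "tz": 0, "turn": 0, "hand": 0.0878}, {"tx": 0.029, "ty": -0.0295, "tz": 0, "turn": 0, "hand": 0.0878}, {"tx": 0, "ty": 0, "tz": 0, "turn": 1.7, "hand": 0.0878}, {"tx": 0, "ty": 0, "tz": 0, "turn": 0, "hand": 0.0878}]'

```text
t: 2.67
tool_pos: [0.5224, 0.0743, 0.2226]
tcp_rot: [[0.971, 0.24, 0.0], [0.24, -0.971, 0.0], [0.0, -0.0, -1.0]]
force: [-0.4, -0.7, -0.4]
gripper_width: 0.0876
finger_force: 0.0
```

```bash
python3 - <<'E'
from h import *
go(.5685,.1555,.1,13.7)
fr=[robot.read_camera('scene') for _ in range(8)]
im=np.mean([f[0].astype(float) for f in fr],0); d=np.median([f[1] for f in fr],0)
np.savez('pics/savg.npz',im=im,d=d)
u,v=352,193; a=im[v-30:v+30,u-40:u+40]
a=np.clip((cv2.resize(a,None,fx=9,fy=9,interpolation=cv2.INTER_CUBIC)-40)*1.2,0,255).astype(np.uint8)
cv2.imwrite('pics/s2.png',a[:,:,::-1])
c=np.array([.5845,-.1673]);a=np.radians(4.1);R=np.array([[np.cos(a),-np.sin(a)],[np.sin(a),np.cos(a)]])
X=np.array([[35,60],[35,-60],[-35,-60],[-35,60]])/1e3@R.T+c
for z in (.032,.0445): print(((proj('scene',np.c_[X,[z]*4])-[u-40,v-30]+.5)*9-.5).round(0).tolist())
X=np.array([[63,88],[63,-88],[-63,-88],[-63,88]])/1e3@R.T+c
print('rim',((proj('scene',np.c_[X,[.051]*4])-[u-40,v-30]+.5)*9-.5).round(0).tolist())
E
```

```text
t 2.67 pos mm [522.41  74.26 222.55] yaw 13.87 F [-0.43 -0.66 -0.4 ] shift mm [ 64.18 -67.81 122.58] turn 0.17
[[192.0, 298.0], [431.0, 205.0], [537.0, 289.0], [294.0, 388.0]]
[[193.0, 272.0], [433.0, 180.0], [540.0, 264.0], [296.0, 362.0]]
rim [[95.0, 246.0], [447.0, 115.0], [640.0, 263.0], [280.0, 410.0]]
```

View pics/s2.png

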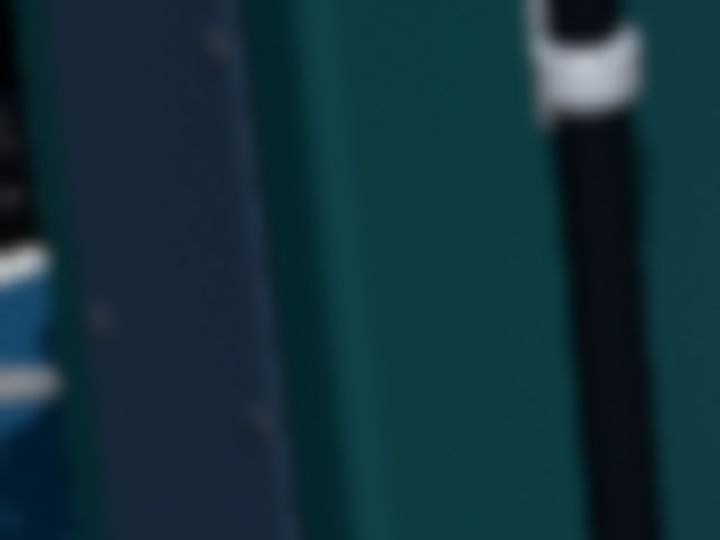

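The arm still covers the box in this view, so the top-view estimate stands: box centre (0.583, -0.166), yaw 4.1°; board centre (0.5684, 0.1553), yaw 13.7°. I'll go for the grasp.

Call:
drive_tool --series '[{"tx": 0.021, "ty": -0.0225, "tz": 0, "turn": 0.2, "hand": 0.0878}, {"tx": 0.021, "ty": -0.0225, "tz": 0, "turn": 0, "hand": 0.0878}, {"tx": 0.022, "ty": -0.0226, "tz": 0, "turn": 0, "hand": 0.0878}, {"tx": 0, "ty": 0, "tz": 0.035, "turn": 0, "hand": 0.0878}, {"tx": 0, "ty": 0, "tz": 0.035, "turn": 0, "hand": 0.0878}, {"tx": 0, "ty": 0, "tz": 0.035, "turn": 0, "hand": 0.0878}, {"tx": 0, "ty": 0, "tz": 0.035, "turn": 0, "hand": 0.0878}, {"tx": 0, "ty": 0, "tz": 0.02, "turn": 0, "hand": 0.0878}, {"tx": 0, "ty": 0, "tz": 0, "turn": 0, "hand": 0.0878}]'

```text
t: 3.82
tool_pos: [0.5641, 0.1517, 0.0583]
tcp_rot: [[0.973, 0.233, -0.009], [0.233, -0.973, -0.001], [-0.009, -0.001, -1.0]]
force: [-0.3, -0.0, -0.0]
gripper_width: 0.0882
finger_force: 0.0
```

```bash
python3 - <<'E'
from h import *
go(.5684,.1553,.010,13.7)
im,d=snap('scene')
u,v=272,228; a=im[v-30:v+30,u-40:u+40]
cv2.imwrite('pics/s3.png',cv2.resize(a,None,fx=8,fy=8,interpolation=cv2.INTER_CUBIC)[:,:,::-1])
im=np.load('pics/avg.npz')['im'].astype(np.float32); L=im.mean(2)
up=cv2.GaussianBlur(cv2.resize(L,None,fx=8,fy=8,interpolation=cv2.INTER_CUBIC),(0,0),8)
for p in [(349,172.7),(389.1,169.3),(392.1,192.1),(351.9,195.8)]:
    x,y=[int((c+.5)*8) for c in p]; w=up[y-14:y+15,x-14:x+15]; j,i=np.unravel_index(w.argmax(),w.shape)
    print(p,((x-14+i+.5)/8-.5,(y-14+j+.5)/8-.5),w.max(),np.median(w))
E
```

```text
t 3.82 pos mm [564.14 151.67  58.3 ] yaw 13.45 F [-0.34 -0.05 -0.02] shift mm [ 5.4  -2.49 48.26] turn -0.25
(349, 172.7) (np.float64(347.9375), np.float64(172.4375)) 195.89246 191.18832
(389.1, 169.3) (np.float64(387.3125), np.float64(169.1875)) 191.65106 184.66234
(392.1, 192.1) (np.float64(390.3125), np.float64(190.3125)) 189.71178 186.41362
(351.9, 195.8) (np.float64(350.8125), np.float64(195.9375)) 198.06067 194.44374
```

View pics/s3.png

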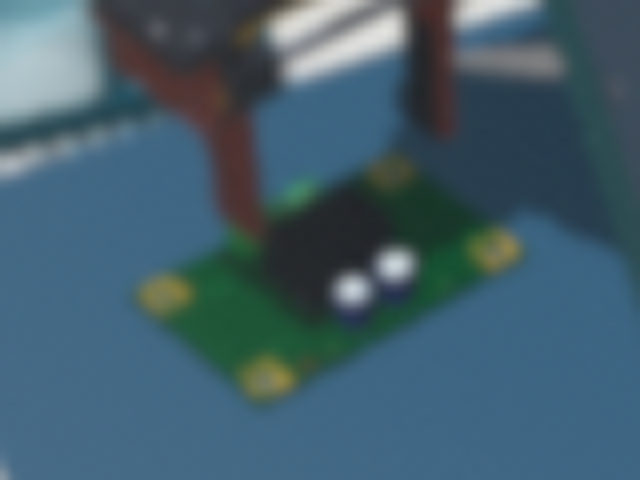

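The scene crop shows the fingers on either side of the heat sink, with the hole rims at crop (165,296), (265,380), (393,170) and (497,250). I'll let the arm settle and check those points against the z = 6 mm plane.

Call:
drive_tool --series '[{"tx": 0, "ty": 0, "tz": 0, "turn": 0, "hand": 0.0878}, {"tx": 0, "ty": 0, "tz": 0, "turn": 0, "hand": 0.0878}, {"tx": 0, "ty": 0, "tz": 0, "turn": 0, "hand": 0.0878}]'

```text
t: 4.12
tool_pos: [0.5696, 0.1529, 0.0647]
tcp_rot: [[0.972, 0.233, 0.004], [0.233, -0.972, 0.001], [0.004, 0.0, -1.0]]
force: [0.4, -0.9, 0.2]
gripper_width: 0.0881
finger_force: 0.0
```

```bash
python3 - <<'E'
from h import *
go(.5684,.1553,.010,13.7); print(robot.get_state()['tcp_rot'].round(4))
C=[((a+.5)/8-.5+232,(b+.5)/8-.5+198) for a,b in [(165,296),(393,170),(497,250),(265,380)]]
P=pts('scene',C,z=.006)[:,:2]; print(P.round(4).tolist(),P.mean(0))
B=[((a+.5)/6-.5+292,(b+.5)/6-.5+148) for a,b in [(252,290),(315,350)]]
for z in (.034,.042): print('posts bl fl',pts('scene',B,z=z).round(4).tolist())
E
```

```text
t 4.12 pos mm [569.61 152.95  64.75] yaw 13.49 F [ 0.37 -0.89  0.23] shift mm [-0.83 -2.58 54.75] turn -0.21
[[ 9.724e-01  2.332e-01  3.700e-03]
 [ 2.332e-01 -9.724e-01  6.000e-04]
 [ 3.700e-03  2.000e-04 -1.000e+00]]
[[0.5852, 0.2209], [0.6148, 0.1031], [0.5459, 0.0874], [0.5185, 0.205]] [0.56611579 0.15409121]
posts bl fl [[0.6101, -0.1048, 0.034], [0.542, -0.107, 0.034]]
posts bl fl [[0.6008, -0.0991, 0.042], [0.5333, -0.1013, 0.042]]
```

Call:
drive_tool --series '[{"tx": -0.001, "ty": -0.002, "tz": 0.02, "turn": -0.2, "hand": 0.0878}, {"tx": 0, "ty": 0, "tz": 0.015, "turn": 0, "hand": 0.0878}, {"tx": 0, "ty": 0, "tz": 0.01, "turn": 0, "hand": 0.0878}, {"tx": 0, "ty": 0, "tz": 0.006, "turn": 0, "hand": 0.0878}, {"tx": 0, "ty": 0, "tz": 0, "turn": 0, "hand": 0.0878}, {"tx": 0, "ty": 0, "tz": 0, "turn": 0, "hand": 0.0878}, {"tx": 0, "ty": 0, "tz": 0, "turn": 0, "hand": 0.0878}]'

```text
t: 4.7
tool_pos: [0.5673, 0.1547, 0.0125]
tcp_rot: [[0.972, 0.237, 0.001], [0.237, -0.972, 0.0], [0.001, 0.0, -1.0]]
force: [-0.2, 0.6, -0.4]
gripper_width: 0.0877
finger_force: 0.0
```

```bash
cat >> h.py <<'E'
def gold(exp,z,n=4,cam='scene',r=4.5):
    """gold rims near expected world points (order bl,br,fr,fl) -> world on plane z"""
    im=np.mean([robot.read_camera(cam)[0].astype(np.float32) for _ in range(n)],0)
    w=np.clip(im[...,0]-im[...,2]-2,0,None); ys,xs=np.mgrid[0:400,0:640]; C=[]
    for c in proj(cam,exp):
        for _ in range(6):
            k=w*(np.hypot(xs-c[0],ys-c[1])<r); c=np.array([(xs*k).sum(),(ys*k).sum()])/k.sum()
        C.append(c)
    P=pts(cam,C,z=z)[:,:2]; print(np.round(C,2).tolist(),P.round(4).tolist(),'mean',P.mean(0).round(4)); return im
E
python3 - <<'E'
from h import *
go(.5684,.1553,.010,13.7)
E0=[[.5852,.2209,.006],[.6148,.1031,.006],[.5459,.0874,.006],[.5185,.205,.006]]
gold(E0,.006,6)
E
```

```text
t 4.7 pos mm [567.25 154.67  12.52] yaw 13.7 F [-0.23  0.57 -0.35] shift mm [ 1.26 -0.34  2.52] turn 0.0
[[252.65, 234.26], [279.26, 219.35], [293.57, 228.76], [265.34, 244.48]] [[0.5859, 0.2189], [0.6145, 0.1086], [0.5463, 0.0876], [0.5201, 0.2021]] mean [0.5667 0.1543]
```

Call:
drive_tool --series '[{"tx": 0.001, "ty": 0, "tz": 0.003, "turn": 0, "hand": 0.0878}, {"tx": 0, "ty": 0, "tz": 0, "turn": 0, "hand": 0.06}, {"tx": 0, "ty": 0, "tz": 0, "turn": 0, "hand": 0.05}, {"tx": 0, "ty": 0, "tz": 0, "turn": 0, "hand": 0.046}, {"tx": 0, "ty": 0, "tz": 0, "turn": 0, "hand": 0.043}, {"tx": 0, "ty": 0, "tz": 0, "turn": 0, "hand": 0.03}, {"tx": 0, "ty": 0, "tz": 0, "turn": 0, "hand": 0.03}, {"tx": 0, "ty": 0, "tz": 0, "turn": 0, "hand": 0.03}, {"tx": 0, "ty": 0, "tz": 0, "turn": 0, "hand": 0.03}]'

```text
t: 5.75
tool_pos: [0.5674, 0.1549, 0.0087]
tcp_rot: [[0.972, 0.237, -0.0], [0.237, -0.972, 0.0], [0.0, -0.0, -1.0]]
force: [0.2, 0.4, -0.2]
gripper_width: 0.0437
finger_force: 30.0
```

```bash
python3 - <<'E'
from h import *
go(.5684,.1553,.010,13.7)
E0=[[.5852,.2209,.006],[.6148,.1031,.006],[.5459,.0874,.006],[.5185,.205,.006]]
gold(E0,.006,6)
E
```

```text
t 5.75 pos mm [567.42 154.9    8.71] yaw 13.7 F [ 0.24  0.35 -0.16] shift mm [ 1.04 -0.15 -1.29] turn -0.0
[[252.28, 234.1], [280.74, 215.94], [293.89, 228.24], [265.39, 244.23]] [[0.5872, 0.2197], [0.629, 0.0962], [0.5482, 0.0855], [0.5211, 0.2015]] mean [0.5714 0.1507]
```

Gripped at 43.7 mm, which matches the 44 mm heat sink. The board centre is within about 1 mm of the TCP, and the relative move to the box puts the TCP target at (0.582, -0.166), yaw 4.1°. Lifting now.

Call:
drive_tool --series '[{"tx": 0, "ty": 0, "tz": -0.01, "turn": 0, "hand": 0.03}, {"tx": 0, "ty": 0, "tz": -0.02, "turn": 0, "hand": 0.03}, {"tx": 0, "ty": 0, "tz": -0.025, "turn": 0, "hand": 0.03}, {"tx": 0, "ty": 0, "tz": -0.025, "turn": 0, "hand": 0.03}, {"tx": 0, "ty": 0, "tz": -0.025, "turn": 0, "hand": 0.03}, {"tx": 0, "ty": 0, "tz": -0.02, "turn": 0, "hand": 0.03}, {"tx": 0, "ty": 0, "tz": -0.01, "turn": 0, "hand": 0.03}, {"tx": 0, "ty": 0, "tz": 0, "turn": 3, "hand": 0.03}, {"tx": 0, "ty": 0, "tz": 0, "turn": 3.5, "hand": 0.03}, {"tx": 0, "ty": 0, "tz": 0, "turn": 3.1, "hand": 0.03}, {"tx": 0, "ty": 0, "tz": 0, "turn": 0, "hand": 0.03}, {"tx": 0, "ty": 0, "tz": 0, "turn": 0, "hand": 0.03}]'

```text
t: 7.05
tool_pos: [0.567, 0.1547, 0.1434]
tcp_rot: [[0.997, 0.073, -0.001], [0.073, -0.997, -0.0], [-0.001, 0.0, -1.0]]
force: [-0.6, -0.2, -1.5]
gripper_width: 0.0441
finger_force: 30.0
```

```bash
python3 - <<'E'
from h import *
go(.582,-.166,.1437,4.1); print(robot.get_state()['gripper_width'])
E
```

```text
t 7.05 pos mm [567.01 154.68 143.42] yaw 4.19 F [-0.62 -0.19 -1.53] shift mm [-8.5000e+00  3.2092e+02 -2.7000e-01] turn 0.09
0.04406819193172579
```

Call:
drive_tool --series '[{"tx": 0, "ty": 0.01, "tz": 0, "turn": 0, "hand": 0.03}, {"tx": -0.001, "ty": 0.02, "tz": 0, "turn": 0, "hand": 0.03}, {"tx": -0.001, "ty": 0.03, "tz": 0, "turn": 0, "hand": 0.03}, {"tx": -0.001, "ty": 0.035, "tz": 0, "turn": 0, "hand": 0.03}, {"tx": -0.001, "ty": 0.035, "tz": 0, "turn": 0, "hand": 0.03}, {"tx": -0.001, "ty": 0.035, "tz": 0, "turn": 0, "hand": 0.03}, {"tx": -0.001, "ty": 0.035, "tz": 0, "turn": 0, "hand": 0.03}, {"tx": -0.001, "ty": 0.035, "tz": 0, "turn": 0, "hand": 0.03}, {"tx": -0.001, "ty": 0.03, "tz": 0, "turn": 0, "hand": 0.03}, {"tx": -0.0005, "ty": 0.025, "tz": 0, "turn": 0, "hand": 0.03}, {"tx": 0, "ty": 0.02, "tz": 0, "turn": 0, "hand": 0.03}, {"tx": 0, "ty": 0.011, "tz": 0, "turn": 0, "hand": 0.03}, {"tx": 0, "ty": 0, "tz": 0, "turn": 0, "hand": 0.03}, {"tx": 0, "ty": 0, "tz": 0.02, "turn": 0, "hand": 0.03}, {"tx": 0, "ty": 0, "tz": 0.02, "turn": 0, "hand": 0.03}, {"tx": 0, "ty": 0, "tz": 0.015, "turn": 0, "hand": 0.03}, {"tx": 0, "ty": 0, "tz": 0, "turn": 0, "hand": 0.03}, {"tx": 0, "ty": 0, "tz": 0, "turn": 0, "hand": 0.03}, {"tx": 0, "ty": 0, "tz": 0, "turn": 0, "hand": 0.03}]'

```text
t: 8.63
tool_pos: [0.5824, -0.1653, 0.0894]
tcp_rot: [[0.997, 0.073, 0.001], [0.073, -0.997, 0.0], [0.001, 0.0, -1.0]]
force: [0.2, 0.1, -1.7]
gripper_width: 0.0439
finger_force: 30.0
```

```bash
python3 - <<'E'
from h import *
go(.582,-.166,.06,4.1)
A=[]
for cam,uv in (('scene',proj('scene',[[.582,-.166,.06]])[0]),('top',proj('top',[[.582,-.166,.06]])[0])):
    im=np.mean([robot.read_camera(cam)[0].astype(np.float32) for _ in range(8)],0); np.save(f'pics/{cam}_h.npy',im)
    u,v=np.int32(uv); print(cam,u-40,v-35)
    A.append(cv2.resize(np.uint8(np.clip(im[v-35:v+35,u-40:u+40]*1.3-20,0,255)),None,fx=5,fy=5,interpolation=cv2.INTER_CUBIC))
cv2.imwrite('pics/h1.png',np.hstack(A)[:,:,::-1])
E
```

```text
t 8.63 pos mm [ 582.41 -165.34   89.39] yaw 4.16 F [ 0.15  0.13 -1.67] shift mm [-0.47  0.62 29.39] turn 0.06
scene 312 154
top 331 145
```

View pics/h1.png

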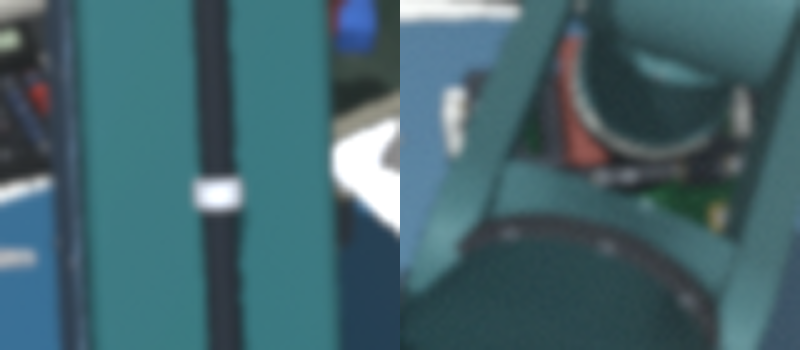

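The scene view is blocked. The top view shows only the board's front-right gold rim, at crop (715,215), so I'll check that hole against where it should be.

```bash
python3 - <<'E'
from h import *
im=np.load('pics/top_h.npy'); w=np.clip(im[...,0]-im[...,2]-2,0,None); ys,xs=np.mgrid[0:400,0:640]; c=np.array([393.6,187.6])
print((im[...,0]-im[...,2])[183:194,388:400].round().astype(int))
for _ in range(6):
    k=w*(np.hypot(xs-c[0],ys-c[1])<4); c=np.array([(xs*k).sum(),(ys*k).sum()])/k.sum()
print(c,pts('top',c,z=.0867))
E
```

```text
[[-11 -11 -11 -12 -12 -10 -12 -10 -12 -14 -16 -17]
 [-13 -13 -13 -13 -11  -7  -4  -5  -8 -14 -16 -16]
 [-13 -12 -13 -10  -4   5   9   6  -3 -13 -16 -17]
 [-12 -13 -12  -9   4  17  18   9  -1 -10 -16 -17]
 [-15 -13 -13  -8   9  21  17   5  -6 -12 -17 -20]
 [-20 -17 -15 -10   8  20  13   2  -9 -14 -17 -20]
 [-27 -25 -21 -15   1  17  16   4  -8 -15 -18 -21]
 [-31 -30 -28 -25 -10   7  13   5  -8 -16 -18 -22]
 [-33 -32 -32 -30 -24 -12  -4  -7 -13 -18 -20 -24]
 [-33 -34 -33 -33 -31 -27 -24 -23 -23 -21 -22 -26]
 [-32 -34 -34 -34 -34 -34 -34 -31 -29 -26 -25 -28]]
[393.53148274 187.47054841] [[ 0.55457464 -0.22405869  0.0867    ]]
```

Call:
drive_tool --series '[{"tx": -0.0004, "ty": 0.0006, "tz": 0.015, "turn": 0, "hand": 0.03}, {"tx": 0, "ty": 0, "tz": 0.012, "turn": 0, "hand": 0.03}, {"tx": 0, "ty": 0, "tz": 0.009, "turn": 0, "hand": 0.03}, {"tx": 0, "ty": 0, "tz": 0, "turn": 0, "hand": 0.03}, {"tx": 0, "ty": 0, "tz": 0, "turn": 0, "hand": 0.03}, {"tx": 0, "ty": 0, "tz": 0, "turn": 0, "hand": 0.03}]'

```text
t: 9.93
tool_pos: [0.5817, -0.1666, 0.0527]
tcp_rot: [[0.997, 0.071, -0.0], [0.071, -0.997, 0.0], [-0.0, -0.0, -1.0]]
force: [-0.0, 0.3, -1.3]
gripper_width: 0.0439
finger_force: 30.0
```

Call:
drive_tool --series '[{"tx": 0, "ty": 0, "tz": 0.001, "turn": 0, "hand": 0.03}, {"tx": 0, "ty": 0, "tz": 0.001, "turn": 0, "hand": 0.03}, {"tx": 0, "ty": 0, "tz": 0, "turn": 0, "hand": 0.03}, {"tx": 0, "ty": 0, "tz": 0, "turn": 0, "hand": 0.03}]'

```text
t: 10.27
tool_pos: [0.5817, -0.1666, 0.0509]
tcp_rot: [[0.997, 0.072, 0.0], [0.072, -0.997, -0.0], [0.0, 0.0, -1.0]]
force: [0.9, -0.2, -1.2]
gripper_width: 0.0437
finger_force: 30.0
```

Call:
drive_tool --series '[{"tx": 0, "ty": 0, "tz": 0.001, "turn": 0, "hand": 0.03}, {"tx": 0, "ty": 0, "tz": 0.001, "turn": 0, "hand": 0.03}, {"tx": 0, "ty": 0, "tz": 0, "turn": 0, "hand": 0.03}, {"tx": 0, "ty": 0, "tz": 0, "turn": 0, "hand": 0.03}]'

```text
t: 10.6
tool_pos: [0.5815, -0.1666, 0.0486]
tcp_rot: [[0.997, 0.072, -0.0], [0.072, -0.997, 0.0], [-0.0, -0.0, -1.0]]
force: [0.2, 0.4, -1.5]
gripper_width: 0.0437
finger_force: 30.0
```

Call:
drive_tool --series '[{"tx": 0, "ty": 0, "tz": 0.001, "turn": 0, "hand": 0.03}, {"tx": 0, "ty": 0, "tz": 0, "turn": 0, "hand": 0.03}, {"tx": 0, "ty": 0, "tz": 0, "turn": 0, "hand": 0.03}]'

```text
t: 10.85
tool_pos: [0.5815, -0.1666, 0.0476]
tcp_rot: [[0.997, 0.071, -0.0], [0.071, -0.997, 0.0], [-0.0, -0.0, -1.0]]
force: [-0.4, -0.2, -1.4]
gripper_width: 0.0438
finger_force: 30.0
```

Call:
drive_tool --series '[{"tx": 0, "ty": 0, "tz": 0.001, "turn": 0, "hand": 0.03}, {"tx": 0, "ty": 0, "tz": 0, "turn": 0, "hand": 0.03}, {"tx": 0, "ty": 0, "tz": 0, "turn": 0, "hand": 0.03}]'

```text
t: 11.1
tool_pos: [0.5816, -0.1666, 0.0466]
tcp_rot: [[0.997, 0.071, -0.0], [0.071, -0.997, 0.0], [-0.0, -0.0, -1.0]]
force: [-0.9, -0.6, -1.5]
gripper_width: 0.0439
finger_force: 30.0
```

```bash
python3 -c "
from h import *
go(.582,-.166,.045,4.1);print(robot.get_state()['wrist_torque'])"
```

```text
t 11.1 pos mm [ 581.56 -166.61   46.62] yaw 4.1 F [-0.86 -0.64 -1.53] shift mm [ 0.48 -0.57  1.62] turn -0.0
[-0.02490905  0.03771331  0.02442557]
```

Call:
drive_tool --series '[{"tx": 0, "ty": 0, "tz": 0.0007, "turn": 0, "hand": 0.03}, {"tx": 0, "ty": 0, "tz": 0, "turn": 0, "hand": 0.03}, {"tx": 0, "ty": 0, "tz": 0, "turn": 0, "hand": 0.03}]'

```text
t: 11.35
tool_pos: [0.5816, -0.1666, 0.0462]
tcp_rot: [[0.997, 0.072, 0.0], [0.072, -0.997, -0.0], [0.0, 0.0, -1.0]]
force: [-1.5, -0.0, 2.1]
gripper_width: 0.0438
finger_force: 30.0
```

Call:
drive_tool --series '[{"tx": 0, "ty": 0, "tz": 0.0007, "turn": 0, "hand": 0.03}, {"tx": 0, "ty": 0, "tz": 0, "turn": 0, "hand": 0.03}, {"tx": 0, "ty": 0, "tz": 0, "turn": 0, "hand": 0.03}]'

```text
t: 11.6
tool_pos: [0.5816, -0.1666, 0.0454]
tcp_rot: [[0.997, 0.071, 0.0], [0.071, -0.997, 0.0], [0.0, 0.0, -1.0]]
force: [-1.9, -0.5, 2.9]
gripper_width: 0.0436
finger_force: 30.0
```

```bash
python3 -c "
from h import *
go(.582,-.166,.045,4.1);print(robot.get_state()['wrist_torque'])"
```

```text
t 11.6 pos mm [ 581.65 -166.65   45.44] yaw 4.1 F [-1.94 -0.49  2.91] shift mm [ 0.4  -0.62  0.44] turn -0.0
[-0.03353296  0.22365847 -0.01789145]
```

The posts made contact at the expected height. A -x force of about 1.9 N says the board sits slightly too far +x, so I'll ease it back.

Call:
drive_tool --series '[{"tx": -0.0008, "ty": 0, "tz": -0.0005, "turn": 0, "hand": 0.03}, {"tx": 0, "ty": 0, "tz": 0, "turn": 0, "hand": 0.03}, {"tx": 0, "ty": 0, "tz": 0, "turn": 0, "hand": 0.03}]'

```text
t: 11.85
tool_pos: [0.5815, -0.1667, 0.046]
tcp_rot: [[0.997, 0.071, 0.001], [0.071, -0.997, -0.0], [0.001, 0.0, -1.0]]
force: [1.7, 0.1, 1.6]
gripper_width: 0.0439
finger_force: 30.0
```

Call:
drive_tool --series '[{"tx": -0.0008, "ty": 0, "tz": 0, "turn": 0, "hand": 0.03}, {"tx": 0, "ty": 0, "tz": 0, "turn": 0, "hand": 0.03}, {"tx": 0, "ty": 0, "tz": 0, "turn": 0, "hand": 0.03}]'

```text
t: 12.1
tool_pos: [0.5812, -0.1668, 0.0461]
tcp_rot: [[0.997, 0.071, 0.002], [0.071, -0.997, -0.0], [0.002, 0.0, -1.0]]
force: [4.7, 2.5, 1.7]
gripper_width: 0.0437
finger_force: 30.0
```

Call:
drive_tool --series '[{"tx": 0.001, "ty": 0, "tz": 0, "turn": 0, "hand": 0.03}, {"tx": 0, "ty": 0, "tz": 0, "turn": 0, "hand": 0.03}, {"tx": 0, "ty": 0, "tz": 0, "turn": 0, "hand": 0.03}]'

```text
t: 12.35
tool_pos: [0.5813, -0.1668, 0.0458]
tcp_rot: [[0.997, 0.072, 0.0], [0.072, -0.997, -0.0], [0.0, 0.0, -1.0]]
force: [3.6, 1.1, 0.4]
gripper_width: 0.0439
finger_force: 30.0
```

```bash
python3 -c "
from h import *
go(.5815,-.1666,.0455,4.1);s=robot.get_state();print(s['wrist_torque'],s['tcp_rot'].round(4))"
```

```text
t 12.35 pos mm [ 581.27 -166.77   45.84] yaw 4.1 F [3.58 1.07 0.41] shift mm [ 0.24 -0.15  0.34] turn 0.0
[ 0.19733089 -0.60214617  0.03663544] [[ 9.974e-01  7.150e-02  4.000e-04]
 [ 7.150e-02 -9.974e-01 -1.000e-04]
 [ 4.000e-04  2.000e-04 -1.000e+00]]
```

Call:
drive_tool --series '[{"tx": 0.0004, "ty": -0.0002, "tz": 0, "turn": 0, "hand": 0.03}, {"tx": 0, "ty": 0, "tz": 0, "turn": 0, "hand": 0.03}, {"tx": 0, "ty": 0, "tz": 0, "turn": 0, "hand": 0.03}]'

```text
t: 12.6
tool_pos: [0.5813, -0.1666, 0.0458]
tcp_rot: [[0.997, 0.072, -0.0], [0.072, -0.997, -0.0], [-0.0, 0.0, -1.0]]
force: [2.2, -1.8, 2.2]
gripper_width: 0.0437
finger_force: 30.0
```

Call:
drive_tool --series '[{"tx": 0, "ty": 0, "tz": 0, "turn": 0, "hand": 0.05}, {"tx": 0, "ty": 0, "tz": 0, "turn": 0, "hand": 0.05}, {"tx": 0, "ty": 0, "tz": 0, "turn": 0, "hand": 0.06}, {"tx": 0, "ty": 0, "tz": 0, "turn": 0, "hand": 0.06}, {"tx": 0, "ty": 0, "tz": 0, "turn": 0, "hand": 0.06}]'

```text
t: 13.02
tool_pos: [0.5807, -0.1662, 0.0454]
tcp_rot: [[0.997, 0.072, -0.001], [0.072, -0.997, 0.001], [-0.001, -0.001, -1.0]]
force: [0.4, -0.3, 0.5]
gripper_width: 0.0596
finger_force: 0.0
```

```bash
python3 -c "
from h import *
go(.5815,-.1666,.0455,4.1);s=robot.get_state();print(s['wrist_torque'],s['gripper_width'])"
```

```text
t 13.02 pos mm [ 580.71 -166.21   45.42] yaw 4.1 F [ 0.36 -0.3   0.53] shift mm [ 0.76  0.44 -0.08] turn 0.0
[ 0.01370899  0.02093277 -0.00899262] 0.059589158921597565
```

Call:
drive_tool --series '[{"tx": 0, "ty": 0, "tz": -0.005, "turn": 0, "hand": 0.06}, {"tx": 0, "ty": 0, "tz": -0.015, "turn": 0, "hand": 0.06}, {"tx": 0, "ty": 0, "tz": -0.02, "turn": 0, "hand": 0.06}, {"tx": 0, "ty": 0, "tz": -0.02, "turn": 0, "hand": 0.06}, {"tx": 0, "ty": 0, "tz": -0.015, "turn": 0, "hand": 0.06}, {"tx": 0, "ty": 0, "tz": 0, "turn": 0, "hand": 0.0}, {"tx": 0, "ty": -0.016, "tz": 0, "turn": 0, "hand": 0.0}, {"tx": 0, "ty": -0.016, "tz": 0, "turn": 0, "hand": 0.0}, {"tx": 0, "ty": -0.015, "tz": 0, "turn": 0, "hand": 0.0}, {"tx": 0, "ty": 0, "tz": 0, "turn": 0, "hand": 0.0}, {"tx": 0, "ty": 0, "tz": 0, "turn": 0, "hand": 0.0}, {"tx": 0, "ty": 0, "tz": 0, "turn": 0, "hand": 0.0}, {"tx": 0, "ty": 0, "tz": 0, "turn": 0, "hand": 0.0}]'

```text
t: 14.1
tool_pos: [0.578, -0.1196, 0.1204]
tcp_rot: [[0.997, 0.072, -0.0], [0.072, -0.997, -0.0], [-0.0, -0.0, -1.0]]
force: [0.3, -0.8, 0.4]
gripper_width: 0.0102
finger_force: 0.0
```

```bash
python3 - <<'E'
from h import *
go(.5779,-.1188,.05,4.1);s=robot.get_state();print(s['gripper_width'])
A=[]
for cam in ('scene','top'):
    im=np.mean([robot.read_camera(cam)[0].astype(np.float32) for _ in range(4)],0)
    u,v=np.int32(proj(cam,[[.582,-.166,.05]])[0]); print(cam,u-40,v-35)
    A.append(cv2.resize(np.uint8(np.clip(im[v-35:v+35,u-40:u+40]*1.3-20,0,255)),None,fx=5,fy=5,interpolation=cv2.INTER_CUBIC))
cv2.imwrite('pics/h2.png',np.hstack(A)[:,:,::-1])
E
```

```text
t 14.1 pos mm [ 578.   -119.57  120.42] yaw 4.12 F [ 0.3  -0.76  0.39] shift mm [-1.000e-02 -7.800e-01  7.042e+01] turn 0.02
0.010249321588316065
scene 312 156
top 331 146
```

View pics/h2.png

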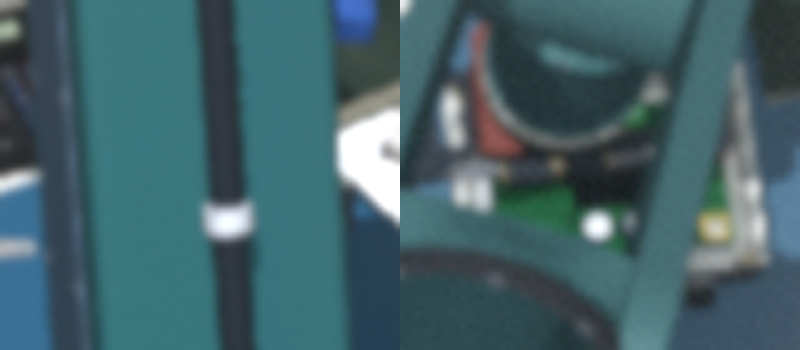

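The top view shows the board lying in the box. The front-right post tip is white inside its gold rim at crop (715,227), with the cap at (597,227). Going down onto push_l.

Call:
drive_tool --series '[{"tx": 0, "ty": -0.0006, "tz": 0.02, "turn": 0, "hand": 0.0}, {"tx": 0, "ty": 0, "tz": 0.02, "turn": 0, "hand": 0.0}, {"tx": 0, "ty": 0, "tz": 0.018, "turn": 0, "hand": 0.0}, {"tx": 0, "ty": 0, "tz": 0.01, "turn": 0, "hand": 0.0}, {"tx": 0, "ty": 0, "tz": 0.003, "turn": 0, "hand": 0.0}, {"tx": 0, "ty": 0, "tz": 0, "turn": 0, "hand": 0.0}, {"tx": 0, "ty": 0, "tz": 0, "turn": 0, "hand": 0.0}, {"tx": 0, "ty": 0, "tz": 0, "turn": 0, "hand": 0.0}]'

```text
t: 15.17
tool_pos: [0.5788, -0.1192, 0.0508]
tcp_rot: [[0.997, 0.072, 0.002], [0.072, -0.997, -0.0], [0.002, 0.001, -1.0]]
force: [-1.0, -0.8, -0.2]
gripper_width: 0.0003
finger_force: 0.0
```

Call:
drive_tool --series '[{"tx": 0, "ty": 0, "tz": 0.001, "turn": 0, "hand": 0.0}, {"tx": 0, "ty": 0, "tz": 0.001, "turn": 0, "hand": 0.0}, {"tx": 0, "ty": 0, "tz": 0.001, "turn": 0, "hand": 0.0}, {"tx": 0, "ty": 0, "tz": 0.001, "turn": 0, "hand": 0.0}, {"tx": 0, "ty": 0, "tz": 0, "turn": 0, "hand": 0.0}, {"tx": 0, "ty": 0, "tz": 0, "turn": 0, "hand": 0.0}]'

```text
t: 15.67
tool_pos: [0.5779, -0.1189, 0.0457]
tcp_rot: [[0.997, 0.071, -0.0], [0.071, -0.997, 0.0], [-0.0, -0.0, -1.0]]
force: [0.6, -0.3, 0.0]
gripper_width: 0.0008
finger_force: 0.0
```

Call:
drive_tool --series '[{"tx": 0, "ty": 0, "tz": 0.001, "turn": 0, "hand": 0.0}, {"tx": 0, "ty": 0, "tz": 0.001, "turn": 0, "hand": 0.0}, {"tx": 0, "ty": 0, "tz": 0, "turn": 0, "hand": 0.0}, {"tx": 0, "ty": 0, "tz": 0, "turn": 0, "hand": 0.0}]'

```text
t: 16.0
tool_pos: [0.5781, -0.119, 0.0438]
tcp_rot: [[0.997, 0.072, 0.0], [0.072, -0.997, 0.0], [0.0, -0.0, -1.0]]
force: [0.4, 0.3, -0.3]
gripper_width: 0.0005
finger_force: 0.3
```

Contact is close. I'll press in small steps.

Call:
drive_tool --series '[{"tx": 0, "ty": 0, "tz": 0.001, "turn": 0, "hand": 0.0}, {"tx": 0, "ty": 0, "tz": 0.001, "turn": 0, "hand": 0.0}, {"tx": 0, "ty": 0, "tz": 0, "turn": 0, "hand": 0.0}, {"tx": 0, "ty": 0, "tz": 0, "turn": 0, "hand": 0.0}]'

```text
t: 16.33
tool_pos: [0.5781, -0.119, 0.042]
tcp_rot: [[0.997, 0.072, 0.0], [0.072, -0.997, -0.0], [0.0, 0.0, -1.0]]
force: [-0.5, 0.7, 4.3]
gripper_width: 0.0005
finger_force: 2.2
```

Call:
drive_tool --series '[{"tx": 0, "ty": 0, "tz": 0.001, "turn": 0, "hand": 0.0}, {"tx": 0, "ty": 0, "tz": 0.001, "turn": 0, "hand": 0.0}, {"tx": 0, "ty": 0, "tz": 0, "turn": 0, "hand": 0.0}, {"tx": 0, "ty": 0, "tz": 0, "turn": 0, "hand": 0.0}]'

```text
t: 16.67
tool_pos: [0.5782, -0.119, 0.0402]
tcp_rot: [[0.997, 0.072, 0.001], [0.072, -0.997, -0.0], [0.001, 0.0, -1.0]]
force: [-0.2, -0.2, 7.6]
gripper_width: 0.0004
finger_force: 3.5
```

Call:
drive_tool --series '[{"tx": 0, "ty": 0, "tz": 0.001, "turn": 0, "hand": 0.0}, {"tx": 0, "ty": 0, "tz": 0.001, "turn": 0, "hand": 0.0}, {"tx": 0, "ty": 0, "tz": 0, "turn": 0, "hand": 0.0}, {"tx": 0, "ty": 0, "tz": 0, "turn": 0, "hand": 0.0}]'

```text
t: 17.0
tool_pos: [0.5783, -0.1191, 0.0385]
tcp_rot: [[0.997, 0.072, 0.001], [0.072, -0.997, -0.0], [0.001, 0.0, -1.0]]
force: [-2.5, -0.3, 8.8]
gripper_width: 0.0005
finger_force: 4.8
```

Call:
drive_tool --series '[{"tx": 0, "ty": 0, "tz": 0.001, "turn": 0, "hand": 0.0}, {"tx": 0, "ty": 0, "tz": 0.001, "turn": 0, "hand": 0.0}, {"tx": 0, "ty": 0, "tz": 0, "turn": 0, "hand": 0.0}, {"tx": 0, "ty": 0, "tz": 0, "turn": 0, "hand": 0.0}]'

```text
t: 17.33
tool_pos: [0.5783, -0.1191, 0.0368]
tcp_rot: [[0.997, 0.072, 0.001], [0.072, -0.997, -0.0], [0.001, 0.0, -1.0]]
force: [-2.4, 0.1, 12.7]
gripper_width: 0.0004
finger_force: 6.2
```

Call:
drive_tool --series '[{"tx": 0, "ty": 0, "tz": 0.001, "turn": 0, "hand": 0.0}, {"tx": 0, "ty": 0, "tz": 0.001, "turn": 0, "hand": 0.0}, {"tx": 0, "ty": 0, "tz": 0, "turn": 0, "hand": 0.0}, {"tx": 0, "ty": 0, "tz": 0, "turn": 0, "hand": 0.0}]'

```text
t: 17.67
tool_pos: [0.5784, -0.1191, 0.0351]
tcp_rot: [[0.997, 0.072, 0.001], [0.072, -0.997, -0.0], [0.001, 0.0, -1.0]]
force: [-3.1, -0.1, 14.5]
gripper_width: 0.0004
finger_force: 7.4
```

Call:
drive_tool --series '[{"tx": 0, "ty": 0, "tz": 0.001, "turn": 0, "hand": 0.0}, {"tx": 0, "ty": 0, "tz": 0, "turn": 0, "hand": 0.0}, {"tx": 0, "ty": 0, "tz": 0, "turn": 0, "hand": 0.0}]'

```text
t: 17.92
tool_pos: [0.5784, -0.1191, 0.0343]
tcp_rot: [[0.997, 0.072, 0.001], [0.072, -0.997, -0.0], [0.001, 0.0, -1.0]]
force: [-3.5, 1.1, 17.2]
gripper_width: 0.0005
finger_force: 8.2
```

Call:
drive_tool --series '[{"tx": 0, "ty": 0, "tz": 0.001, "turn": 0, "hand": 0.0}, {"tx": 0, "ty": 0, "tz": 0, "turn": 0, "hand": 0.0}, {"tx": 0, "ty": 0, "tz": 0, "turn": 0, "hand": 0.0}]'

```text
t: 18.17
tool_pos: [0.5784, -0.1192, 0.0334]
tcp_rot: [[0.997, 0.072, 0.001], [0.072, -0.997, -0.0], [0.001, 0.001, -1.0]]
force: [-3.9, 0.8, 17.8]
gripper_width: 0.0004
finger_force: 8.6
```

Call:
drive_tool --series '[{"tx": 0, "ty": 0, "tz": 0.001, "turn": 0, "hand": 0.0}, {"tx": 0, "ty": 0, "tz": 0, "turn": 0, "hand": 0.0}, {"tx": 0, "ty": 0, "tz": 0, "turn": 0, "hand": 0.0}]'

```text
t: 18.42
tool_pos: [0.5785, -0.1191, 0.0326]
tcp_rot: [[0.997, 0.072, 0.001], [0.072, -0.997, -0.0], [0.001, 0.001, -1.0]]
force: [-4.5, 0.7, 18.5]
gripper_width: 0.0008
finger_force: 9.4
```

Call:
drive_tool --series '[{"tx": 0, "ty": 0, "tz": 0.001, "turn": 0, "hand": 0.0}, {"tx": 0, "ty": 0, "tz": 0, "turn": 0, "hand": 0.0}, {"tx": 0, "ty": 0, "tz": 0, "turn": 0, "hand": 0.0}]'

```text
t: 18.67
tool_pos: [0.5785, -0.1191, 0.0317]
tcp_rot: [[0.997, 0.072, 0.001], [0.072, -0.997, -0.0], [0.001, 0.001, -1.0]]
force: [-4.6, 2.1, 20.1]
gripper_width: 0.0005
finger_force: 10.1
```

Call:
drive_tool --series '[{"tx": 0, "ty": 0, "tz": 0.001, "turn": 0, "hand": 0.0}, {"tx": 0, "ty": 0, "tz": 0, "turn": 0, "hand": 0.0}, {"tx": 0, "ty": 0, "tz": 0, "turn": 0, "hand": 0.0}]'

```text
t: 18.92
tool_pos: [0.5785, -0.1191, 0.0309]
tcp_rot: [[0.997, 0.072, 0.001], [0.072, -0.997, -0.001], [0.001, 0.001, -1.0]]
force: [-4.5, 0.7, 21.8]
gripper_width: 0.0003
finger_force: 10.9
```

Call:
drive_tool --series '[{"tx": 0, "ty": 0, "tz": 0.001, "turn": 0, "hand": 0.0}, {"tx": 0, "ty": 0, "tz": 0, "turn": 0, "hand": 0.0}, {"tx": 0, "ty": 0, "tz": 0, "turn": 0, "hand": 0.0}]'

```text
t: 19.17
tool_pos: [0.5786, -0.1192, 0.0301]
tcp_rot: [[0.997, 0.072, 0.002], [0.072, -0.997, -0.001], [0.002, 0.001, -1.0]]
force: [-4.6, 1.7, 23.5]
gripper_width: 0.0003
finger_force: 11.7
```

Call:
drive_tool --series '[{"tx": 0, "ty": 0, "tz": 0.0007, "turn": 0, "hand": 0.0}, {"tx": 0, "ty": 0, "tz": 0, "turn": 0, "hand": 0.0}, {"tx": 0, "ty": 0, "tz": 0, "turn": 0, "hand": 0.0}]'

```text
t: 19.42
tool_pos: [0.5785, -0.1191, 0.0295]
tcp_rot: [[0.997, 0.072, 0.002], [0.072, -0.997, -0.001], [0.002, 0.001, -1.0]]
force: [-4.7, 1.0, 24.4]
gripper_width: 0.0005
finger_force: 12.2
```

Call:
drive_tool --series '[{"tx": -0.0006, "ty": 0, "tz": 0, "turn": 0, "hand": 0.0}, {"tx": 0, "ty": 0, "tz": 0, "turn": 0, "hand": 0.0}, {"tx": 0, "ty": 0, "tz": 0, "turn": 0, "hand": 0.0}]'

```text
t: 19.67
tool_pos: [0.5785, -0.1191, 0.0296]
tcp_rot: [[0.997, 0.071, 0.003], [0.071, -0.997, -0.001], [0.003, 0.001, -1.0]]
force: [-4.3, 2.2, 24.1]
gripper_width: 0.0005
finger_force: 12.1
```

```bash
python3 -c "
from h import *
go(.5779,-.1188,.05,4.1);s=robot.get_state();print(s['wrist_torque'],s['tcp_rot'].round(4))"
```

```text
t 19.67 pos mm [ 578.5  -119.15   29.64] yaw 4.1 F [-4.29  2.21 24.11] shift mm [ -0.52  -0.37 -20.36] turn -0.0
[ 0.3221554   0.82551835 -0.01068859] [[ 9.974e-01  7.150e-02  2.700e-03]
 [ 7.150e-02 -9.974e-01 -6.000e-04]
 [ 2.600e-03  8.000e-04 -1.000e+00]]
```

Call:
drive_tool --series '[{"tx": 0, "ty": 0, "tz": 0.0006, "turn": 0, "hand": 0.0}, {"tx": 0, "ty": 0, "tz": 0, "turn": 0, "hand": 0.0}, {"tx": 0, "ty": 0, "tz": 0, "turn": 0, "hand": 0.0}]'

```text
t: 19.92
tool_pos: [0.5785, -0.1192, 0.0291]
tcp_rot: [[0.997, 0.071, 0.003], [0.071, -0.997, -0.001], [0.003, 0.001, -1.0]]
force: [-5.0, 2.5, 24.8]
gripper_width: 0.0002
finger_force: 12.6
```

Call:
drive_tool --series '[{"tx": 0, "ty": 0, "tz": 0.0005, "turn": 0, "hand": 0.0}, {"tx": 0, "ty": 0, "tz": 0, "turn": 0, "hand": 0.0}, {"tx": 0, "ty": 0, "tz": 0, "turn": 0, "hand": 0.0}]'

```text
t: 20.17
tool_pos: [0.5783, -0.1191, 0.0279]
tcp_rot: [[0.997, 0.072, 0.002], [0.072, -0.997, -0.001], [0.002, 0.001, -1.0]]
force: [-2.5, 0.8, 17.9]
gripper_width: 0.0001
finger_force: 9.2
```

A click: the force fell from 24.8 to 17.9 N. I'll press a little more to see whether the second post has also gone through.

Call:
drive_tool --series '[{"tx": 0, "ty": 0, "tz": 0.001, "turn": 0, "hand": 0.0}, {"tx": 0, "ty": 0, "tz": 0, "turn": 0, "hand": 0.0}, {"tx": 0, "ty": 0, "tz": 0, "turn": 0, "hand": 0.0}]'

```text
t: 20.42
tool_pos: [0.5783, -0.1192, 0.027]
tcp_rot: [[0.997, 0.072, 0.002], [0.072, -0.997, -0.001], [0.002, 0.001, -1.0]]
force: [-3.1, 1.9, 20.5]
gripper_width: 0.0006
finger_force: 10.1
```

Call:
drive_tool --series '[{"tx": 0, "ty": 0, "tz": 0.001, "turn": 0, "hand": 0.0}, {"tx": 0, "ty": 0, "tz": 0, "turn": 0, "hand": 0.0}, {"tx": 0, "ty": 0, "tz": 0, "turn": 0, "hand": 0.0}]'

```text
t: 20.67
tool_pos: [0.5783, -0.1192, 0.0262]
tcp_rot: [[0.997, 0.072, 0.002], [0.072, -0.997, -0.001], [0.002, 0.001, -1.0]]
force: [-2.9, 1.5, 22.3]
gripper_width: 0.0008
finger_force: 10.9
```

The stiffness and height (7.8 mm down; flush is about 8.1 mm at this point) say both posts of the +y end are home. Moving to push_r.

Call:
drive_tool --series '[{"tx": 0, "ty": 0, "tz": -0.006, "turn": 0, "hand": 0.0}, {"tx": 0, "ty": 0, "tz": -0.008, "turn": 0, "hand": 0.0}, {"tx": 0, "ty": 0, "tz": -0.018, "turn": 0, "hand": 0.0}, {"tx": 0, "ty": 0, "tz": -0.022, "turn": 0, "hand": 0.0}, {"tx": 0, "ty": 0, "tz": -0.022, "turn": 0, "hand": 0.0}, {"tx": 0, "ty": 0, "tz": -0.012, "turn": 0, "hand": 0.0}, {"tx": 0, "ty": 0.01, "tz": 0, "turn": 0, "hand": 0.0}, {"tx": 0, "ty": 0.024, "tz": 0, "turn": 0, "hand": 0.0}, {"tx": 0, "ty": 0.028, "tz": 0, "turn": 0, "hand": 0.0}, {"tx": 0, "ty": 0.024, "tz": 0, "turn": 0, "hand": 0.0}, {"tx": 0, "ty": 0.01, "tz": 0, "turn": 0, "hand": 0.0}, {"tx": 0, "ty": 0, "tz": 0, "turn": 0, "hand": 0.0}, {"tx": 0, "ty": 0, "tz": 0, "turn": 0, "hand": 0.0}, {"tx": 0, "ty": 0, "tz": 0, "turn": 0, "hand": 0.0}]'

```text
t: 21.83
tool_pos: [0.5834, -0.2135, 0.1112]
tcp_rot: [[0.997, 0.072, -0.002], [0.072, -0.997, 0.001], [-0.002, -0.002, -1.0]]
force: [0.2, 0.4, -0.8]
gripper_width: 0.0004
finger_force: 0.0
```

```bash
python3 -c "
from h import *
go(.5847,-.2146,.05,4.1)"
```

```text
t 21.83 pos mm [ 583.41 -213.48  111.18] yaw 4.11 F [ 0.25  0.37 -0.81] shift mm [ 1.3   1.3  61.18] turn 0.01
```

Call:
drive_tool --series '[{"tx": 0.0012, "ty": 0.003, "tz": 0.02, "turn": 0, "hand": 0.0}, {"tx": 0, "ty": 0, "tz": 0.02, "turn": 0, "hand": 0.0}, {"tx": 0, "ty": 0, "tz": 0.012, "turn": 0, "hand": 0.0}, {"tx": 0, "ty": 0, "tz": 0.008, "turn": 0, "hand": 0.0}, {"tx": 0, "ty": 0, "tz": 0.003, "turn": 0, "hand": 0.0}, {"tx": 0, "ty": 0, "tz": 0, "turn": 0, "hand": 0.0}, {"tx": 0, "ty": 0, "tz": 0, "turn": 0, "hand": 0.0}, {"tx": 0, "ty": 0, "tz": 0, "turn": 0, "hand": 0.0}]'

```text
t: 22.5
tool_pos: [0.5863, -0.2178, 0.0498]
tcp_rot: [[0.997, 0.072, 0.001], [0.072, -0.997, -0.001], [0.001, 0.001, -1.0]]
force: [-0.7, -0.9, 0.1]
gripper_width: 0.0004
finger_force: 0.0
```

Call:
drive_tool --series '[{"tx": 0, "ty": 0, "tz": 0.0015, "turn": 0, "hand": 0.0}, {"tx": 0, "ty": 0, "tz": 0.0015, "turn": 0, "hand": 0.0}, {"tx": 0, "ty": 0, "tz": 0, "turn": 0, "hand": 0.0}, {"tx": 0, "ty": 0, "tz": 0, "turn": 0, "hand": 0.0}]'

```text
t: 22.83
tool_pos: [0.5856, -0.2177, 0.046]
tcp_rot: [[0.997, 0.071, 0.0], [0.071, -0.997, 0.0], [0.0, -0.0, -1.0]]
force: [0.4, 0.2, 0.1]
gripper_width: 0.0005
finger_force: 0.0
```

Call:
drive_tool --series '[{"tx": 0, "ty": 0, "tz": 0.001, "turn": 0, "hand": 0.0}, {"tx": 0, "ty": 0, "tz": 0.001, "turn": 0, "hand": 0.0}, {"tx": 0, "ty": 0, "tz": 0, "turn": 0, "hand": 0.0}, {"tx": 0, "ty": 0, "tz": 0, "turn": 0, "hand": 0.0}]'

```text
t: 23.17
tool_pos: [0.5856, -0.2176, 0.0439]
tcp_rot: [[0.997, 0.071, -0.0], [0.071, -0.997, 0.0], [-0.0, -0.0, -1.0]]
force: [0.2, 0.0, 0.7]
gripper_width: 0.0005
finger_force: 0.0
```

Call:
drive_tool --series '[{"tx": 0, "ty": 0, "tz": 0.001, "turn": 0, "hand": 0.0}, {"tx": 0, "ty": 0, "tz": 0.001, "turn": 0, "hand": 0.0}, {"tx": 0, "ty": 0, "tz": 0.001, "turn": 0, "hand": 0.0}, {"tx": 0, "ty": 0, "tz": 0, "turn": 0, "hand": 0.0}, {"tx": 0, "ty": 0, "tz": 0, "turn": 0, "hand": 0.0}]'

```text
t: 23.58
tool_pos: [0.5858, -0.2177, 0.0412]
tcp_rot: [[0.997, 0.072, 0.0], [0.072, -0.997, -0.0], [0.0, 0.0, -1.0]]
force: [-0.4, 0.1, 5.2]
gripper_width: 0.0003
finger_force: 2.5
```

Call:
drive_tool --series '[{"tx": 0, "ty": 0, "tz": 0.001, "turn": 0, "hand": 0.0}, {"tx": 0, "ty": 0, "tz": 0.001, "turn": 0, "hand": 0.0}, {"tx": 0, "ty": 0, "tz": 0, "turn": 0, "hand": 0.0}, {"tx": 0, "ty": 0, "tz": 0, "turn": 0, "hand": 0.0}]'

```text
t: 23.92
tool_pos: [0.5859, -0.2178, 0.0395]
tcp_rot: [[0.997, 0.071, 0.001], [0.071, -0.997, -0.0], [0.0, 0.0, -1.0]]
force: [-1.5, -0.2, 7.1]
gripper_width: 0.0006
finger_force: 3.6
```

Call:
drive_tool --series '[{"tx": 0, "ty": 0, "tz": 0.001, "turn": 0, "hand": 0.0}, {"tx": 0, "ty": 0, "tz": 0.001, "turn": 0, "hand": 0.0}, {"tx": 0, "ty": 0, "tz": 0, "turn": 0, "hand": 0.0}, {"tx": 0, "ty": 0, "tz": 0, "turn": 0, "hand": 0.0}]'

```text
t: 24.25
tool_pos: [0.586, -0.2179, 0.0378]
tcp_rot: [[0.997, 0.072, 0.001], [0.072, -0.997, -0.0], [0.001, 0.0, -1.0]]
force: [-1.7, 1.0, 10.1]
gripper_width: 0.0004
finger_force: 4.8
```

Call:
drive_tool --series '[{"tx": 0, "ty": 0, "tz": 0.001, "turn": 0, "hand": 0.0}, {"tx": 0, "ty": 0, "tz": 0.001, "turn": 0, "hand": 0.0}, {"tx": 0, "ty": 0, "tz": 0, "turn": 0, "hand": 0.0}, {"tx": 0, "ty": 0, "tz": 0, "turn": 0, "hand": 0.0}]'

```text
t: 24.58
tool_pos: [0.586, -0.2179, 0.0361]
tcp_rot: [[0.997, 0.072, 0.001], [0.072, -0.997, -0.001], [0.001, 0.001, -1.0]]
force: [-2.1, 0.5, 12.7]
gripper_width: 0.0005
finger_force: 6.1
```

Call:
drive_tool --series '[{"tx": -0.0003, "ty": 0, "tz": 0.001, "turn": 0, "hand": 0.0}, {"tx": 0, "ty": 0, "tz": 0.001, "turn": 0, "hand": 0.0}, {"tx": 0, "ty": 0, "tz": 0, "turn": 0, "hand": 0.0}, {"tx": 0, "ty": 0, "tz": 0, "turn": 0, "hand": 0.0}]'

```text
t: 24.92
tool_pos: [0.586, -0.218, 0.0345]
tcp_rot: [[0.997, 0.072, 0.002], [0.072, -0.997, -0.001], [0.001, 0.001, -1.0]]
force: [-3.5, 0.4, 14.1]
gripper_width: 0.0003
finger_force: 7.2
```

Call:
drive_tool --series '[{"tx": 0, "ty": 0, "tz": 0.001, "turn": 0, "hand": 0.0}, {"tx": 0, "ty": 0, "tz": 0, "turn": 0, "hand": 0.0}, {"tx": 0, "ty": 0, "tz": 0, "turn": 0, "hand": 0.0}]'

```text
t: 25.17
tool_pos: [0.586, -0.218, 0.0336]
tcp_rot: [[0.997, 0.072, 0.002], [0.072, -0.997, -0.001], [0.002, 0.001, -1.0]]
force: [-2.6, 0.5, 15.1]
gripper_width: 0.0008
finger_force: 7.7
```

Call:
drive_tool --series '[{"tx": 0, "ty": 0, "tz": 0.001, "turn": 0, "hand": 0.0}, {"tx": 0, "ty": 0, "tz": 0, "turn": 0, "hand": 0.0}, {"tx": 0, "ty": 0, "tz": 0, "turn": 0, "hand": 0.0}]'

```text
t: 25.42
tool_pos: [0.586, -0.218, 0.0319]
tcp_rot: [[0.997, 0.072, 0.001], [0.072, -0.997, -0.001], [0.001, 0.001, -1.0]]
force: [-1.2, -0.2, 8.9]
gripper_width: 0.0003
finger_force: 4.2
```

Call:
drive_tool --series '[{"tx": 0, "ty": 0, "tz": 0.001, "turn": 0, "hand": 0.0}, {"tx": 0, "ty": 0, "tz": 0, "turn": 0, "hand": 0.0}, {"tx": 0, "ty": 0, "tz": 0, "turn": 0, "hand": 0.0}]'

```text
t: 25.67
tool_pos: [0.586, -0.218, 0.031]
tcp_rot: [[0.997, 0.072, 0.001], [0.072, -0.997, -0.001], [0.001, 0.001, -1.0]]
force: [-1.6, 1.0, 10.1]
gripper_width: 0.0002
finger_force: 5.1
```

Clicked at about 15 N, and the height with deck sag taken out is 35 mm, which is flush. I'll bear on a little more in case a post lags.

Call:
drive_tool --series '[{"tx": 0, "ty": 0, "tz": 0.001, "turn": 0, "hand": 0.0}, {"tx": 0, "ty": 0, "tz": 0.001, "turn": 0, "hand": 0.0}, {"tx": 0, "ty": 0, "tz": 0.001, "turn": 0, "hand": 0.0}, {"tx": 0, "ty": 0, "tz": 0, "turn": 0, "hand": 0.0}, {"tx": 0, "ty": 0, "tz": 0, "turn": 0, "hand": 0.0}]'

```text
t: 26.08
tool_pos: [0.586, -0.218, 0.0285]
tcp_rot: [[0.997, 0.072, 0.002], [0.072, -0.997, -0.001], [0.001, 0.001, -1.0]]
force: [-3.2, 1.0, 14.4]
gripper_width: 0.0002
finger_force: 7.4
```

Call:
drive_tool --series '[{"tx": 0, "ty": 0, "tz": 0.001, "turn": 0, "hand": 0.0}, {"tx": 0, "ty": 0, "tz": 0.001, "turn": 0, "hand": 0.0}, {"tx": 0, "ty": 0, "tz": 0, "turn": 0, "hand": 0.0}, {"tx": 0, "ty": 0, "tz": 0, "turn": 0, "hand": 0.0}]'

```text
t: 26.42
tool_pos: [0.586, -0.218, 0.0269]
tcp_rot: [[0.997, 0.072, 0.002], [0.072, -0.997, -0.001], [0.002, 0.001, -1.0]]
force: [-3.7, 0.7, 18.0]
gripper_width: 0.0006
finger_force: 9.0
```

Flush here. Next I'll lift and recheck the +y end by touch.

Call:
drive_tool --series '[{"tx": 0, "ty": 0, "tz": -0.006, "turn": 0, "hand": 0.0}, {"tx": 0, "ty": 0, "tz": -0.008, "turn": 0, "hand": 0.0}, {"tx": 0, "ty": 0, "tz": -0.018, "turn": 0, "hand": 0.0}, {"tx": 0, "ty": 0, "tz": -0.022, "turn": 0, "hand": 0.0}, {"tx": 0, "ty": 0, "tz": -0.02, "turn": 0, "hand": 0.0}, {"tx": 0, "ty": 0, "tz": -0.01, "turn": 0, "hand": 0.0}, {"tx": 0, "ty": -0.01, "tz": 0, "turn": 0, "hand": 0.0}, {"tx": 0, "ty": -0.025, "tz": 0, "turn": 0, "hand": 0.0}, {"tx": 0, "ty": -0.03, "tz": 0, "turn": 0, "hand": 0.0}, {"tx": 0, "ty": -0.024, "tz": 0, "turn": 0, "hand": 0.0}, {"tx": 0, "ty": -0.01, "tz": 0, "turn": 0, "hand": 0.0}, {"tx": 0, "ty": 0, "tz": 0, "turn": 0, "hand": 0.0}, {"tx": 0, "ty": 0, "tz": 0, "turn": 0, "hand": 0.0}, {"tx": 0, "ty": 0, "tz": 0.02, "turn": 0, "hand": 0.0}, {"tx": 0, "ty": 0, "tz": 0.025, "turn": 0, "hand": 0.0}, {"tx": 0, "ty": 0, "tz": 0.015, "turn": 0, "hand": 0.0}, {"tx": 0, "ty": 0, "tz": 0, "turn": 0, "hand": 0.0}, {"tx": 0, "ty": 0, "tz": 0, "turn": 0, "hand": 0.0}, {"tx": 0, "ty": 0, "tz": 0, "turn": 0, "hand": 0.0}]'

```text
t: 28.0
tool_pos: [0.579, -0.12, 0.0495]
tcp_rot: [[0.998, 0.071, 0.001], [0.071, -0.998, -0.0], [0.001, 0.001, -1.0]]
force: [-0.3, 0.3, 0.4]
gripper_width: 0.0003
finger_force: 0.0
```

Call:
drive_tool --series '[{"tx": 0, "ty": -0.001, "tz": 0.004, "turn": 0, "hand": 0.0}, {"tx": 0, "ty": 0, "tz": 0.004, "turn": 0, "hand": 0.0}, {"tx": 0, "ty": 0, "tz": 0.003, "turn": 0, "hand": 0.0}, {"tx": 0, "ty": 0, "tz": 0.002, "turn": 0, "hand": 0.0}, {"tx": 0, "ty": 0, "tz": 0, "turn": 0, "hand": 0.0}, {"tx": 0, "ty": 0, "tz": 0, "turn": 0, "hand": 0.0}]'

```text
t: 28.5
tool_pos: [0.5781, -0.1178, 0.0359]
tcp_rot: [[0.997, 0.072, -0.0], [0.072, -0.997, 0.0], [-0.0, -0.0, -1.0]]
force: [-0.6, 0.1, 1.2]
gripper_width: 0.0004
finger_force: 0.0
```

Call:
drive_tool --series '[{"tx": 0, "ty": 0, "tz": 0.001, "turn": 0, "hand": 0.0}, {"tx": 0, "ty": 0, "tz": 0.001, "turn": 0, "hand": 0.0}, {"tx": 0, "ty": 0, "tz": 0.001, "turn": 0, "hand": 0.0}, {"tx": 0, "ty": 0, "tz": 0.001, "turn": 0, "hand": 0.0}, {"tx": 0, "ty": 0, "tz": 0.001, "turn": 0, "hand": 0.0}, {"tx": 0, "ty": 0, "tz": 0, "turn": 0, "hand": 0.0}, {"tx": 0, "ty": 0, "tz": 0, "turn": 0, "hand": 0.0}]'

```text
t: 29.08
tool_pos: [0.5785, -0.1179, 0.0318]
tcp_rot: [[0.997, 0.072, 0.001], [0.072, -0.997, -0.0], [0.001, 0.0, -1.0]]
force: [-2.2, 1.1, 9.0]
gripper_width: 0.0005
finger_force: 4.3
```

Both ends are flush at 35 mm. I'll retreat clear of the box and take a final look.

Call:
drive_tool --series '[{"tx": 0, "ty": 0, "tz": -0.006, "turn": 0, "hand": 0.0}, {"tx": 0, "ty": 0, "tz": -0.015, "turn": 0, "hand": 0.0}, {"tx": 0, "ty": 0, "tz": -0.035, "turn": 0, "hand": 0.0}, {"tx": 0, "ty": 0, "tz": -0.035, "turn": 0, "hand": 0.0}, {"tx": 0, "ty": 0, "tz": -0.035, "turn": 0, "hand": 0.0}, {"tx": 0, "ty": 0, "tz": -0.035, "turn": 0, "hand": 0.0}, {"tx": 0, "ty": 0, "tz": -0.02, "turn": 0, "hand": 0.0}, {"tx": 0, "ty": -0.02, "tz": 0, "turn": 0, "hand": 0.0}, {"tx": 0, "ty": -0.035, "tz": 0, "turn": 0, "hand": 0.0}, {"tx": 0, "ty": -0.035, "tz": 0, "turn": 0, "hand": 0.0}, {"tx": 0, "ty": -0.035, "tz": 0, "turn": 0, "hand": 0.0}, {"tx": 0, "ty": -0.035, "tz": 0, "turn": 0, "hand": 0.0}, {"tx": 0, "ty": -0.035, "tz": 0, "turn": 0, "hand": 0.0}, {"tx": 0, "ty": -0.035, "tz": 0, "turn": 0, "hand": 0.0}, {"tx": 0, "ty": -0.035, "tz": 0, "turn": 0, "hand": 0.0}, {"tx": 0, "ty": -0.035, "tz": 0, "turn": 0, "hand": 0.0}, {"tx": 0, "ty": -0.02, "tz": 0, "turn": 0, "hand": 0.0}, {"tx": 0, "ty": 0, "tz": 0, "turn": 0, "hand": 0.0}, {"tx": 0, "ty": 0, "tz": 0, "turn": 0, "hand": 0.0}]'

```text
t: 30.67
tool_pos: [0.5549, 0.202, 0.2119]
tcp_rot: [[0.997, 0.074, -0.0], [0.074, -0.997, -0.0], [-0.0, 0.0, -1.0]]
force: [-1.2, -0.2, -0.4]
gripper_width: 0.0007
finger_force: 0.0
```

```bash
python3 - <<'E'
from h import *
go(.58,-.16,.2)
fr=[robot.read_camera('top') for _ in range(6)]
im=np.mean([f[0].astype(np.float32) for f in fr],0)
cv2.imwrite('pics/f.png',cv2.resize(np.uint8(im[140:240,225:425]),None,fx=4,fy=4,interpolation=cv2.INTER_CUBIC)[:,:,::-1])
d=np.median([f[1] for f in fr],0)
a=np.radians(4.1);c=np.array([.5813,-.1667])
for x,y in [(-33,30),(-33,-30),(10,48),(-10,48),(10,-48),(-10,-48),(25,48),(-25,-48),(-25,48),(25,-48)]:
    p=np.array([c[0]+(x*np.cos(a)-y*np.sin(a))/1e3,c[1]+(x*np.sin(a)+y*np.cos(a))/1e3,.035]); u,v=np.int32(np.round(proj('top',[p])[0]))
    print((x,y),pts('top',[[u,v]],depth=[np.median(d[v-1:v+2,u-1:u+2])])[0,2].round(4))
E
```

```text
t 30.67 pos mm [554.94 201.99 211.91] yaw 4.25 F [-1.18 -0.18 -0.39] shift mm [ -1.81 362.85  12.04] turn None
(-33, 30) 0.0364
(-33, -30) 0.0363
(10, 48) 0.0358
(-10, 48) 0.0363
(10, -48) 0.037
(-10, -48) 0.0357
(25, 48) 0.0354
(-25, -48) 0.0368
(-25, 48) 0.0364
(25, -48) 0.0351
```

View pics/f.png

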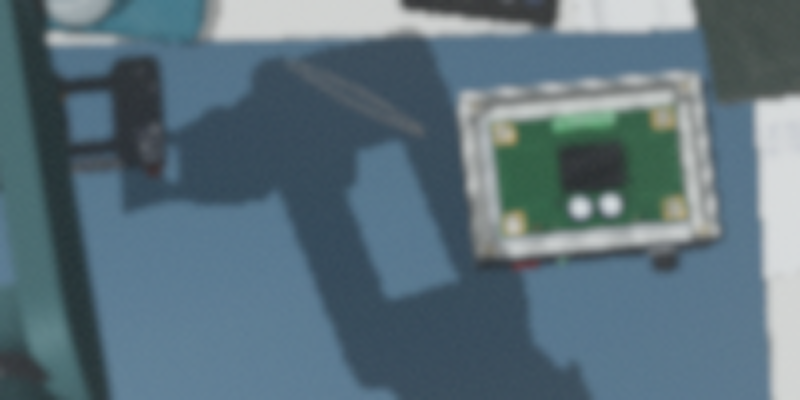

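The picture shows the board level at 35–37 mm all over, with all four posts through their gold rims at crop (505,133), (662,118), (675,208) and (514,222). The terminal strip is to the rear at (585,120), and the tweezers are where they were. Handing in.

```bash
python3 -c "
from rig import robot
print(robot.close_job())"
```

```text
the job is handed in; nothing more can be done
None
```

The board is seated flush on its shoulders with its terminal strip to the rear: the +y end clicked at about 25 N, then the −y end at about 15 N. The job was handed in at about 31 s, with the arm clear of the box.

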